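# Load the empty bays of the sloped mould rack

## Robot

A 6-joint arm with a two-finger parallel gripper is mounted at the origin on the work surface. World frame = base frame: x ahead of the robot, y to its left, z up, the work surface at z = 0. Lengths are in m, angles in degrees, forces in N, time in s.
With the tool pointing down it reaches from about 0.25 to 0.725 m from the base axis. Payload 9.7 kg.
Tool frame: the origin (TCP) lies between the finger pads; the fingertips stand bot.tcp_to_tips ahead of it and the grasp point (between the pads) lies 2 mm behind it (bot.tcp_to_tips is the distance from the TCP to the fingertips, in m); z points along the fingers, y is the line along which they close (so a half turn about z gives the same grasp; the last joint's range is limited). The gripper opens to 85 mm and grips with 20 to 120 N. Pads are 22 mm wide; open, the fingers measure 114 mm over their backs; the gripper's body (76 mm by 85 mm) begins 54 mm behind the grasp point. The pads swing forward as they close: fully open they stand 13 mm farther back than shut.
Start: joints at [63.999, 4.979, 10.078, 95.1, 0, 90], TCP at [0.241, 0.494, 0.221] pointing down, gripper open.
Joint ranges: [-179.16, 179.16], [-48.56, 103.87], [-65.8, 70.77], [-126.05, 130.52], [-82.76, 87.17], [-180, 180]. Speed limits (degrees/s): [127.2, 127.2, 147.25, 180, 180, 180].

## Interface

Orientations are given as [roll, pitch, yaw] about the fixed x, y, z axes, in that order (R = Rz(yaw) Ry(pitch) Rx(roll)).
In Python, from workcell import sensors, camera, camera_params, bot gives the robot as it stands.
- The arm moves only by the tool apply_moves, never from a script. Its argument "motion" is a list of rows, each an object with "jaw": the opening, from -1 (shut) to 1 (fully open); "xyz": the shift along the tool's x, y, z in mm, a list of three; "twist": the turn about the tool's z in rad. A call has 1 to 5 rows; each row is the pose to reach, as a shift and turn from the pose commanded when the call began, along the tool's axes at that moment; what a row does not reach only later rows make up. A row lasts 1/8 s, in which the tool goes at most 62.5 mm and 10.7 degrees, less where a joint would pass 70% of its speed; a pose out of reach is approached as far as the arm can. A call with a gripper value outside its range is refused whole. The fingers move at their own pace and stop on an object; "grip_force" is the grip in N (left out, the last holds). Time passes only in rows, so rows that repeat a pose let the fingers close. It gives the time, the measured TCP pose, the force, the opening and the grip force at its end, in the units of the state.
- sensors.get_obs(): the state, without advancing time (a new reading comes with each control period).
- camera(name): name is "scene" or "top" or "wrist"; returns (picture, depth): 420x560x3 uint8, red, green, blue; 420x560 float32, m along the optical axis (not along the pixel's ray), 0 where there is no reading.
- camera_params(name): a dict with "mtx" (3x3 intrinsics, pixels), "rvec" (rotation vector, rad) and "tvec" (3), from world to camera coordinates, as OpenCV has them. Camera axes: x right, y down, z forward; pixel columns grow to the right and rows downward; lengths in m; the calibration is good to about 2 mm. A picture is of the moment at which its call begins: read the wrist's pose just before it. camera_params takes no time and is no camera call; for the wrist camera it gives the pose at the moment of the call.
- bot.job_done(): hands the job in; it is judged then, once.
The state is a dict: "time": time; "q": joint angles; "qd": joint speeds; "joint_efforts": joint torques, N m; "ee_pos": TCP position; "tcp_rot": TCP orientation; "wrist_force": force on the tool from outside, world axes, zero at the start; "torque": the same for the moment, N m; "opening": finger opening in m; "grasp_force": force on a finger pad.
Only numpy, scipy, OpenCV 4.12 (cv2) and the standard library are available. Lean on these libraries where they do the work, as an engineer would, in place of code of your own. Each camera call takes 0.05 s, during which the arm holds its last target. There are 200 camera calls.

## Task

Two of the four bays of the sloped steel rack have no mould in them. Find them and load one of the two spare bar moulds from the bench into each, cells up: lay it gently on the slope and push it down under the keeper lip until the bay's sliding stop is fully in; how far down that is differs from bay to bay, so go by feel. Leave the moulds already in the rack where they are, and do not disturb the round mould, the bowl or the jar.

Things in the scene. Friction and masses are not known exactly. Their poses are not given: they have to be found in the camera images.
- rack: Fixed stainless rack, 328 mm wide (y), 160 mm deep, at most 110 mm high. Origin: on the bench under its middle; x points to its high side. Its floor starts 75 mm to -x of the origin, 22 mm above the bench, rises at 30 degrees and is 172 mm long. Four bays 78 mm apart, open above and at the high end; each has two side ribs, 8 mm high, 4 thick, 55 apart inside, reaching 112 mm up from the low end.
- lip (a point): Middle of the up-slope lower edge of the keeper lip, a 4 mm plate over the low end of all the bays, fixed to an end wall square to the floor. It covers the lowest 42 mm of the slope with its underside 35 mm off the floor, so a 30 mm mould slides under it but cannot be let down through it.
- slide_a (a joint): Travel of the sliding stop of one empty bay: 0 m out, 0.010 m fully in; stiff (about 3 N), stays where it is left. A grey block under the lip, 28 mm wide, 20 mm high, that the mould's low end pushes down-slope. Fully in, the mould's origin lies 3 to 14 mm up-slope of the bay's, differently each time; then it goes no further.
- slide_b (a joint): Travel of the sliding stop of the other empty bay: 0 m out, 0.010 m fully in; stiff (about 3 N), stays where it is left. A grey block under the lip, 28 mm wide, 20 mm high, that the mould's low end pushes down-slope. Fully in, the mould's origin lies 3 to 14 mm up-slope of the bay's, differently each time; then it goes no further.
- bay0: Number 0 of the rack's bays, 0 to 3 towards the rack's +y side; empty or holding a mould. Origin: on the floor, 72 mm up-slope of the end wall, where the centre of a mould's underside lies when it is as far down as the bay lets it; x points up the slope, y across, z square off the floor (30 degrees from vertical, leaning to the low side).
- bay1: Number 1 of the rack's bays, 0 to 3 towards the rack's +y side; empty or holding a mould. Origin: on the floor, 72 mm up-slope of the end wall, where the centre of a mould's underside lies when it is as far down as the bay lets it; x points up the slope, y across, z square off the floor (30 degrees from vertical, leaning to the low side).
- bay2: Number 2 of the rack's bays, 0 to 3 towards the rack's +y side; empty or holding a mould. Origin: on the floor, 72 mm up-slope of the end wall, where the centre of a mould's underside lies when it is as far down as the bay lets it; x points up the slope, y across, z square off the floor (30 degrees from vertical, leaning to the low side).
- bay3: Number 3 of the rack's bays, 0 to 3 towards the rack's +y side; empty or holding a mould. Origin: on the floor, 72 mm up-slope of the end wall, where the centre of a mould's underside lies when it is as far down as the bay lets it; x points up the slope, y across, z square off the floor (30 degrees from vertical, leaning to the low side).
- mould_a: White plastic bar mould: a rigid block 120 mm long (own x), 48 mm wide (own y) and 30 mm high (own z), 0.15 kg or so, with two rows of five open cells sunk into its top; both ends are alike. Origin: centre of its underside. Already home in one of the bays; stays there.
- mould_b: White plastic bar mould: a rigid block 120 mm long (own x), 48 mm wide (own y) and 30 mm high (own z), 0.15 kg or so, with two rows of five open cells sunk into its top; both ends are alike. Origin: centre of its underside. Already home in another bay; stays there.
- mould_c: White plastic bar mould: a rigid block 120 mm long (own x), 48 mm wide (own y) and 30 mm high (own z), 0.15 kg or so, with two rows of five open cells sunk into its top; both ends are alike. Origin: centre of its underside. A spare, flat on the bench beside the rack, cells up.
- mould_d: White plastic bar mould: a rigid block 120 mm long (own x), 48 mm wide (own y) and 30 mm high (own z), 0.15 kg or so, with two rows of five open cells sunk into its top; both ends are alike. Origin: centre of its underside. A spare, flat on the bench beside the rack, cells up.
- round_mould: Bystander: round white mould, 90 mm across, 30 mm high, origin at the centre of its underside. Does not belong in the rack.
- bowl: Bystander: open steel bowl, 110 mm across the rim, 55 mm high, origin at the centre of its underside.
- jar: Bystander: closed white jar, 60 mm across, 80 mm high, origin at the centre of its underside.
Not all that is in view belongs to the job. What is shaped like the mould_c but orange or purple is not meant.

How it is judged (in metres and radians):
At the end, for the whole second after the job is handed in: Both spares lie cells up in the bays that were empty, flat (5 mm, 0.1 rad), straight (7 mm, 0.12 rad), their origin -4 to 19 mm up-slope of the bay's, both sliding stops in by over 8 of 10 mm; the other two moulds within 15 mm of their start; all at rest (value of joint each of slide_a, slide_b above 0.008 m and ((x of mould_c in the frame of bay0 between -0.004 and 0.019 m and y of mould_c in the frame of bay0 between -0.007 and 0.007 m and z of mould_c in the frame of bay0 between -0.005 and 0.005 m and angle between mould_c's own z axis and vertical below 0.7 rad and angle between the z axis of mould_c and the z axis of bay0, either way round below 0.1 rad and angle between the x axis of mould_c and the x axis of bay0, either way round below 0.12 rad) or (x of mould_c in the frame of bay1 between -0.004 and 0.019 m and y of mould_c in the frame of bay1 between -0.007 and 0.007 m and z of mould_c in the frame of bay1 between -0.005 and 0.005 m and angle between mould_c's own z axis and vertical below 0.7 rad and angle between the z axis of mould_c and the z axis of bay1, either way round below 0.1 rad and angle between the x axis of mould_c and the x axis of bay1, either way round below 0.12 rad) or (x of mould_c in the frame of bay2 between -0.004 and 0.019 m and y of mould_c in the frame of bay2 between -0.007 and 0.007 m and z of mould_c in the frame of bay2 between -0.005 and 0.005 m and angle between mould_c's own z axis and vertical below 0.7 rad and angle between the z axis of mould_c and the z axis of bay2, either way round below 0.1 rad and angle between the x axis of mould_c and the x axis of bay2, either way round below 0.12 rad) or (x of mould_c in the frame of bay3 between -0.004 and 0.019 m and y of mould_c in the frame of bay3 between -0.007 and 0.007 m and z of mould_c in the frame of bay3 between -0.005 and 0.005 m and angle between mould_c's own z axis and vertical below 0.7 rad and angle between the z axis of mould_c and the z axis of bay3, either way round below 0.1 rad and angle between the x axis of mould_c and the x axis of bay3, either way round below 0.12 rad)) and ((x of mould_d in the frame of bay0 between -0.004 and 0.019 m and y of mould_d in the frame of bay0 between -0.007 and 0.007 m and z of mould_d in the frame of bay0 between -0.005 and 0.005 m and angle between mould_d's own z axis and vertical below 0.7 rad and angle between the z axis of mould_d and the z axis of bay0, either way round below 0.1 rad and angle between the x axis of mould_d and the x axis of bay0, either way round below 0.12 rad) or (x of mould_d in the frame of bay1 between -0.004 and 0.019 m and y of mould_d in the frame of bay1 between -0.007 and 0.007 m and z of mould_d in the frame of bay1 between -0.005 and 0.005 m and angle between mould_d's own z axis and vertical below 0.7 rad and angle between the z axis of mould_d and the z axis of bay1, either way round below 0.1 rad and angle between the x axis of mould_d and the x axis of bay1, either way round below 0.12 rad) or (x of mould_d in the frame of bay2 between -0.004 and 0.019 m and y of mould_d in the frame of bay2 between -0.007 and 0.007 m and z of mould_d in the frame of bay2 between -0.005 and 0.005 m and angle between mould_d's own z axis and vertical below 0.7 rad and angle between the z axis of mould_d and the z axis of bay2, either way round below 0.1 rad and angle between the x axis of mould_d and the x axis of bay2, either way round below 0.12 rad) or (x of mould_d in the frame of bay3 between -0.004 and 0.019 m and y of mould_d in the frame of bay3 between -0.007 and 0.007 m and z of mould_d in the frame of bay3 between -0.005 and 0.005 m and angle between mould_d's own z axis and vertical below 0.7 rad and angle between the z axis of mould_d and the z axis of bay3, either way round below 0.1 rad and angle between the x axis of mould_d and the x axis of bay3, either way round below 0.12 rad)) and distance of each of mould_a, mould_b from where it was at the start of the episode below 0.015 m and linear speed of each of mould_a, mould_b, mould_c, mould_d below 0.02 m/s); the robot touches nothing.
It fails at once if a mould that was already in the rack is shifted by more than 15 mm (distance of any of mould_a, mould_b from where it was at the start of the episode above 0.015 m).
It fails at once if a spare mould is slammed onto the rack with more than 120 N (contact force between any of mould_c, mould_d and rack above 120 N).
It fails at once if the round mould, the bowl or the jar is shifted by more than 25 mm (distance of any of round_mould, bowl, jar from where it was at the start of the episode above 0.025 m).
It also fails if it takes over 61 s, if anything falls off the work surface, if the arm or the gripper's body presses on something with over 40 N, if the wrist force passes 120 N, or if a joint passes its speed limit or range.

## Working session

There is one attempt and no reset: what is moved stays moved. The work goes in short steps, Python scripts to look and compute and a tool call to move; the robot and the scene stay as the last step left them, time stands still between calls to the robot, and variables do not carry over. Pictures are saved under pics/ and viewed, at most 10 in all, crops included, and the job is handed in when it is done.

Besides the shell and the picture viewer there is one more tool, called after "Call:" as name(argument=value, ...), one argument or row to a line, values as JSON. apply_moves: Moves the arm, as the interface text tells. Its arguments: {"type":"object","properties":{"motion":{"type":"array","items":{"type":"object","properties":{"jaw":{"type":"number"},"xyz":{"type":"array","items":{"type":"number"}},"twist":{"type":"number"}}}},"grip_force":{"type":"number"}},"required":["motion"]}

```bash
ls; mkdir -p pics; python3 - <<'E'
from workcell import sensors,camera,camera_params,bot
import cv2,numpy as np
print(sensors.get_obs(),bot.tcp_to_tips)
for n in("scene","top"):
    p,d=camera(n); cv2.imwrite(f"pics/{n}0.png",p[:,:,::-1]); np.savez(f"pics/{n}0.npz",p=p,d=d,**camera_params(n)); print(n,camera_params(n))
E
```

```text
pics
{'time': 0.0, 'q': array([6.39993807e+01, 5.01159218e+00, 1.00347514e+01, 9.51014335e+01,
       2.15728203e-04, 9.00009079e+01]), 'qd': array([ 0.01448323,  0.05322091, -0.02472603,  0.16749149, -0.03155481,
        0.09771713]), 'joint_efforts': array([ 1.69086834e-04, -5.20383811e+01,  4.64811087e+01,  1.60628400e-02,
        2.37416725e-05, -1.77004642e-05]), 'ee_pos': array([0.24099657, 0.49410518, 0.22018104]), 'tcp_rot': array([-1.79921726e+02, -2.14487711e-04,  1.53998473e+02]), 'wrist_force': array([ 0.19294262,  0.44760135, -0.24040427]), 'torque': array([-0.00480188,  0.00493911, -0.01843142]), 'grasp_force': 0.0, 'opening': 0.08518062386563031} 0.017
scene {'mtx': array([[490.05666429,   0.        , 271.74919668],
       [  0.        , 490.05666429, 209.73759125],
       [  0.        ,   0.        ,   1.        ]]), 'rvec': array([ 2.02124115,  1.67340916, -0.53116519]), 'tvec': array([-0.09940996, -0.32066821,  1.66476125])}
top {'mtx': array([[464.54550165,   0.        , 280.83670504],
       [  0.        , 464.54550165, 205.0226106 ],
       [  0.        ,   0.        ,   1.        ]]), 'rvec': array([ 2.15103203, -2.14002615,  0.14685281]), 'tvec': array([0.03289398, 0.434741  , 1.23255523])}
```

View pics/scene0.png

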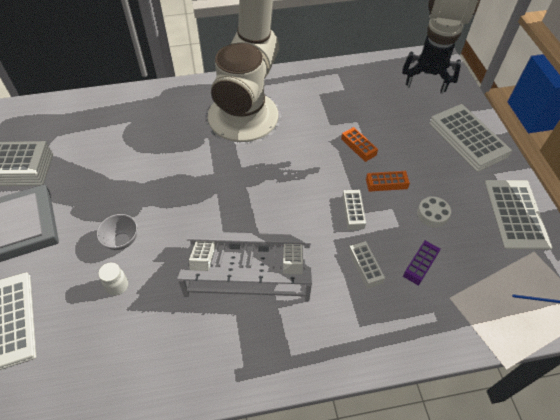

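View pics/top0.png

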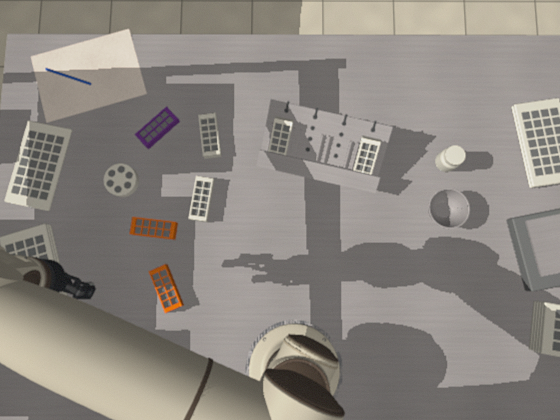

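The scene view shows white bar moulds in the two end bays, at (203,255) and (293,258), so the middle two bays are empty. In the top view they are at (281,136) and (366,156), with the stops and ribs of the empty bays between them.

Candidates for the spares in the top view:
- **White bars:** (209,135) and (201,199). These match the description, so I choose them.
- **Orange bars:** (154,228) and (166,288). Not meant.
- **Purple bar:** (157,127). Not meant.
- **Large white trays:** (38,165) and others, far too big.
- **Round mould:** (120,180).

```bash
cat > h.py <<'E'
import numpy as np,cv2
def cam(P): 
    R=cv2.Rodrigues(np.float64(P["rvec"]))[0]; return np.float64(P["mtx"]),R,np.float64(P["tvec"]).ravel()
def ray(P,uv):
    K,R,t=cam(P); d=R.T@np.linalg.inv(K)@np.array([uv[0],uv[1],1.]); return -R.T@t,d
def onz(P,uv,z):
    o,d=ray(P,uv); return o+d*(z-o[2])/d[2]
def tri(P1,a,P2,b):
    pr=[]
    for P in(P1,P2):
        K,R,t=cam(P); pr.append(K@np.c_[R,t])
    X=cv2.triangulatePoints(pr[0],pr[1],np.float64(a).reshape(2,1),np.float64(b).reshape(2,1)); return (X[:3]/X[3]).ravel()
def proj(P,X): return cv2.projectPoints(np.float64(X).reshape(-1,1,3),P["rvec"],P["tvec"],P["mtx"],None)[0].reshape(-1,2)
def white(p,box,thr=165):
    hsv=cv2.cvtColor(p,cv2.COLOR_RGB2HSV); m=((hsv[...,2]>thr)&(hsv[...,1]<60)).astype(np.uint8)
    z=np.zeros_like(m); x0,y0,x1,y1=box; z[y0:y1,x0:x1]=m[y0:y1,x0:x1]
    return cv2.morphologyEx(z,cv2.MORPH_CLOSE,np.ones((5,5),np.uint8))
E
python3 - <<'E'
import numpy as np,cv2
from h import *
T=dict(np.load("pics/top0.npz"));S=dict(np.load("pics/scene0.npz"))
tb={"c":(195,108,224,162),"d":(183,172,217,225)}
sb={"c":(343,237,390,288),"d":(338,185,370,232)}
for k in tb:
    out=[]
    for P,b in((T,tb[k]),(S,sb[k])):
        g=cv2.cvtColor(P["p"],cv2.COLOR_RGB2GRAY)[b[1]:b[3],b[0]:b[2]]
        th,_=cv2.threshold(g,0,255,cv2.THRESH_OTSU)
        m=white(P["p"],b,th); c=max(cv2.findContours(m,0,1)[0],key=cv2.contourArea); r=cv2.minAreaRect(c)
        q=np.array([onz(P,x,.03)[:2] for x in cv2.boxPoints(r)])
        (cx,cy),(w,h),_=cv2.minAreaRect((q*1000).astype(np.float32)); 
        e=max((q[1]-q[0],q[2]-q[1]),key=np.linalg.norm)
        out.append(r[0]); print(k,th,r[0],(cx,cy),w,h,"yaw",np.degrees(np.arctan2(e[1],e[0])))
    print(tri(T,out[0],S,out[1]))
for n,uv in(("m1",(281,136)),("m2",(366,156))): print(n,onz(T,uv,.08))
c=T["p"][85:210,180:410]; cv2.imwrite("pics/crop.png",cv2.resize(c[:,:,::-1],None,fx=3.4,fy=3.4,interpolation=2))
E
```

```text
c 122.0 (209.08018493652344, 134.93174743652344) (631.2490844726562, 236.20249938964844) 128.5741424560547 52.15813064575195 yaw -172.11141580691924
c 124.0 (366.537353515625, 261.48040771484375) (634.3150634765625, 238.6523895263672) 137.5549774169922 51.22341537475586 yaw 7.98948332355077
[0.63321108 0.23874161 0.02333241]
d 140.0 (199.5, 198.0) (453.58990478515625, 257.67742919921875) 145.614013671875 90.87849426269531 yaw 2.0192364124421265
d 142.0 (354.639892578125, 207.57781982421875) (456.98577880859375, 257.7908935546875) 195.19261169433594 72.19598388671875 yaw 0.12488509781025342
[0.45462253 0.2593963  0.02010519]
m1 [0.61371039 0.03543537 0.08      ]
m2 [ 0.55991273 -0.19018002  0.08      ]
```

View pics/crop.png

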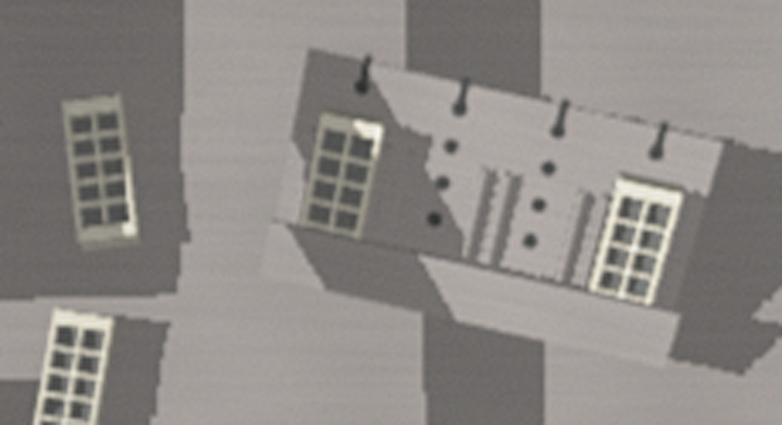

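The crop confirms the choice. The two white 2x5 bars at crop (100,170) and (75,370) are the spares, and the two middle bays at crop (440,190) and (540,205) are empty. Next I get the wrist camera's offset and plan the approach.

```bash
cat >> h.py <<'E'
def to(x,y,z,yaw,show=True):
    "shift in tool axes (mm) and twist (rad) from the present pose to a tool-down world pose"
    from workcell import sensors
    from scipy.spatial.transform import Rotation as Ro
    o=sensors.get_obs(); R=Ro.from_euler("xyz",o["tcp_rot"],degrees=True).as_matrix()
    d=R.T@(np.array([x,y,z])-o["ee_pos"])*1000; a=(yaw-o["tcp_rot"][2]+180)%360-180
    print("t",round(o["time"],2),"at",o["ee_pos"].round(4),o["tcp_rot"].round(2),"shift",d.round(1),"twist",np.round(-np.radians(a),4))
E
python3 - <<'E'
from h import *
from workcell import *
P=camera_params("wrist"); K,R,t=cam(P); print(K,-R.T@t,R)
to(.47,.20,.36,8)
E
```

```text
[[315.94952022   0.         287.68026997]
 [  0.         315.94952022 210.29211492]
 [  0.           0.           1.        ]] [0.17913209 0.52420058 0.37325903] [[ 0.4388387   0.89856526 -0.00103664]
 [ 0.86456052 -0.42191663  0.27298621]
 [ 0.24485855 -0.12069315 -0.96201739]]
t 0.1 at [0.241  0.4941 0.2202] [-179.93   -0.    154.  ] shift [-334.7 -164.2 -139.6] twist 2.5481
```

Call:
apply_moves(
  motion=[
    {"xyz":[-504,-215,-80],"twist":2.548,"jaw":1},
    {"xyz":[-504,-215,-80],"twist":2.548,"jaw":1},
    {"xyz":[-504,-215,-80],"twist":2.548,"jaw":1},
    {"xyz":[-504,-215,-80],"twist":2.548,"jaw":1},
    {"xyz":[-504,-215,-80],"twist":2.548,"jaw":1},
  ],
)

```text
time: 0.72
ee_pos: [0.4445, 0.2588, 0.2661]
tcp_rot: [-180.0, 0.0, 99.9]
wrist_force: [1.3, 1.5, -0.2]
opening: 0.0854
grasp_force: 0.0
```

```bash
python3 -c "
from h import *
to(.60,.08,.30,8)"
```

```text
t 0.72 at [0.4445 0.2588 0.2661] [-179.99    0.     99.94] shift [-203.   122.3  -33.9] twist 1.6046
```

Call:
apply_moves(
  motion=[
    {"xyz":[-203,122,-34],"twist":1.604,"jaw":1},
    {"xyz":[-203,122,-34],"twist":1.604,"jaw":1},
    {"xyz":[-203,122,-34],"twist":1.604,"jaw":1},
    {"xyz":[-203,122,-34],"twist":1.604,"jaw":1},
    {"xyz":[-203,122,-34],"twist":1.604,"jaw":1},
  ],
)

```text
time: 1.35
ee_pos: [0.6017, 0.0796, 0.2985]
tcp_rot: [-180.0, 0.1, 46.0]
wrist_force: [0.6, 0.8, 0.1]
opening: 0.0854
grasp_force: 0.0
```

Call:
apply_moves(
  motion=[
    {"xyz":[0,0,0],"twist":0.67,"jaw":1},
    {"xyz":[0,0,0],"twist":0.67,"jaw":1},
    {"xyz":[0,0,0],"twist":0.67,"jaw":1},
    {"xyz":[0,0,0],"twist":0.67,"jaw":1},
  ],
)

```text
time: 1.85
ee_pos: [0.5998, 0.0826, 0.2996]
tcp_rot: [180.0, 0.0, 7.9]
wrist_force: [0.2, 0.5, -0.9]
opening: 0.0854
grasp_force: 0.0
```

```bash
python3 - <<'E'
from h import *
from workcell import *
to(.60,-.02,.30,8)
P=camera_params("wrist");p,d=camera("wrist");np.savez("pics/w1.npz",p=p,d=d,**P);cv2.imwrite("pics/w1.png",p[:,:,::-1])
E
```

```text
t 1.85 at [0.5998 0.0826 0.2996] [1.80e+02 5.00e-02 7.91e+00] shift [-13.9 101.6  -0.4] twist -0.0016
```

View pics/w1.png

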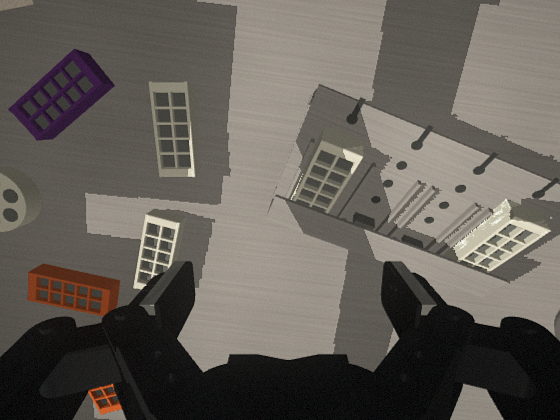

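The wrist view shows the spares at (172,130) and (157,250). The rack's empty bays have ribs around (400,200) and stops at (365,218) and (412,238), with home moulds at (330,175) and (500,240). I'll take a second wrist view, aligned with the rack.

Call:
apply_moves(
  motion=[
    {"xyz":[0,160,0],"twist":0.37,"jaw":1},
    {"xyz":[0,160,0],"twist":0.37,"jaw":1},
    {"xyz":[0,160,0],"twist":0.37,"jaw":1},
    {"xyz":[0,160,0],"twist":0.37,"jaw":1},
    {"xyz":[0,160,0],"twist":0.37,"jaw":1},
  ],
)

```text
time: 2.52
ee_pos: [0.6176, -0.1026, 0.3001]
tcp_rot: [-178.7, 0.0, -10.0]
wrist_force: [-0.4, -0.1, -0.1]
opening: 0.0853
grasp_force: 0.0
```

```bash
python3 - <<'E'
from h import *
from workcell import *
to(.60,-.02,.30,8)
P=camera_params("wrist");p,d=camera("wrist");np.savez("pics/w2.npz",p=p,d=d,**P)
c=p[40:300,120:520];cv2.imwrite("pics/w2.png",cv2.resize(c[:,:,::-1],None,fx=2,fy=2))
E
```

```text
t 2.52 at [ 0.6176 -0.1026  0.3001] [-1.7873e+02  4.0000e-02 -9.9600e+00] shift [-31.6 -78.3   1.8] twist -0.3134
```

View pics/w2.png

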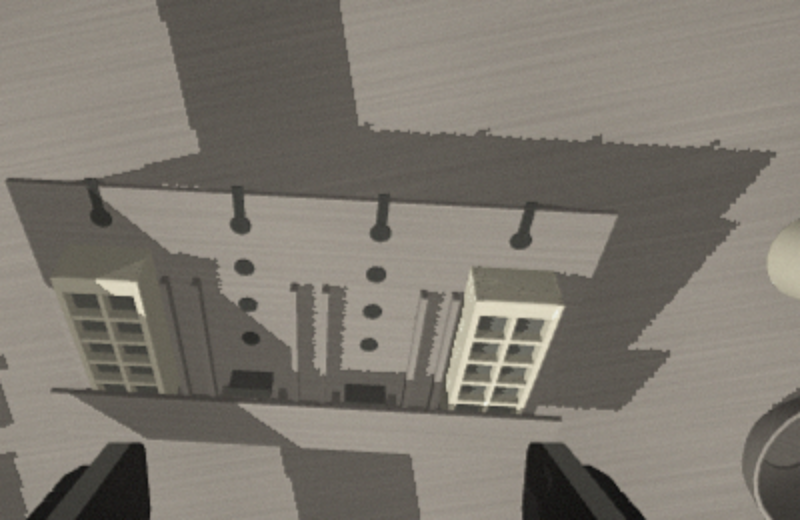

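The second wrist view shows empty bays 2 and 1, with hole columns at crop (247,300) and (373,310) and grey stops at (251,380) and (365,393). Rib tops start at crop (197,281), (296,287), (327,289) and (425,293). The high edge of the floor runs from (8,180) to (617,213).

```bash
cat > m.py <<'E'
from h import *
W1,W2,T=[dict(np.load(f"pics/{n}.npz")) for n in("w1","w2","top0")]
def holes(P,boxes):
    g=cv2.cvtColor(P["p"],cv2.COLOR_RGB2GRAY); out=[]
    for x,y in boxes:
        r=6; w=g[y-r:y+r+1,x-r:x+r+1].astype(float); m=(w<w.min()+0.4*(np.median(w)-w.min())).astype(np.uint8)
        n,l,s,c=cv2.connectedComponentsWithStats(m); k=1+np.argmax(s[1:,4]); out.append(c[k]+[x-r,y-r])
    return np.array(out)
cr=lambda L:[(round(120+a/2),round(40+b/2)) for a,b in L]
h2=holes(W2,cr([(244,267),(248,304),(251,338),(375,274),(372,311),(368,344)]))
h1=holes(W1,[(402,165),(388,183),(376,199),(461,188),(445,205),(429,220)])
A=[tri(W1,a,W2,b) for a,b in zip(h1,h2)]
for a,x,b in zip(h1,A,h2):
    o,d=ray(W2,b); z=W2["d"][int(round(b[1]))+6,int(round(b[0]))]  # just beside
    print(a.round(1),b.round(1),(x*1000).round(1))
A=np.array(A)
for n,w,t in(("hiL",(8,180),(310,50)),("hiR",(617,213),(722,142))):
    print(n,(tri(W2,np.array(w)/2+[120,40],T,np.array(t)/3.4+[180,85])*1000).round(1))
ribs=np.array([(166,278),(197,281),(296,287),(327,289),(425,293),(456,295)])/2+[120,40]
# rib-top up-slope ends: s=112,h=8 -> z
zr=.022+.112*.5+.008*np.cos(np.pi/6)
Q=np.array([onz(W2,r,zr)[:2] for r in ribs])*1000; print(Q.round(1),zr)
v=Q[0]-Q[-1]; print("len",np.linalg.norm(v),"expect 175","yaw",np.degrees(np.arctan2(-v[0],v[1])))
# floor plane from depth
K,R,t=cam(W2); pts=[]
for u in range(245,315,3):
    for vv in range(150,215,3):
        z=W2["d"][vv,u]
        if z>0: pts.append(R.T@(np.linalg.inv(K)@[u,vv,1]*z-t))
pts=np.array(pts); c=np.median(pts,0); n=np.linalg.svd(pts-c)[2][2]; n*=np.sign(n[2]); print("plane",c,n,np.degrees(np.arccos(n[2])),"yaw",np.degrees(np.arctan2(-n[1],-n[0])))
E
python3 m.py
```

```text
[401.4 165. ] [241.7 173.2] [637.2 -46.4  83.8]
[387.4 183.1] [243.5 191.7] [611.7 -40.5  67.9]
[375.3 199.2] [244.9 208.6] [586.4 -34.6  53.4]
[460.2 188.1] [307.6 176.8] [ 619.8 -122.3   83.5]
[443.4 204.8] [305.9 195.2] [ 594.1 -116.7   67.6]
[428.8 219.6] [304.1 211.9] [ 568.9 -110.7   53.2]
hiL [705.4  62.4 107.6]
hiR [ 633.5 -256.9  101.2]
[[ 6.384e+02  3.000e-01]
 [ 6.335e+02 -1.750e+01]
 [ 6.200e+02 -7.480e+01]
 [ 6.157e+02 -9.270e+01]
 [ 6.035e+02 -1.494e+02]
 [ 5.992e+02 -1.673e+02]] 0.08492820323027551
len 172.0359845665387 expect 175 yaw -13.14051577417537
plane [ 0.6187974  -0.08815102  0.07889912] [-0.47955766  0.10898389  0.87071635] 29.458009082005216 yaw -12.803529340549915
```

```bash
python3 -c "
from h import *
from workcell import *
print(sensors.get_obs()['qd'])
to(.63,-.085,.26,-13)"
```

```text
[ 0.35368006 -0.20528583  0.09654071  0.01189609  0.00766386 -0.00396218]
t 2.58 at [ 0.6176 -0.1023  0.3002] [-1.7874e+02  3.0000e-02 -9.9300e+00] shift [  9.3 -18.3  40.6] twist 0.0536
```

Call:
apply_moves(
  motion=[
    {"xyz":[0,-18,40],"twist":0.053,"jaw":1},
    {"xyz":[0,-18,40],"twist":0.053,"jaw":1},
    {"xyz":[0,-18,40],"twist":0.053,"jaw":1},
  ],
)

```text
time: 2.95
ee_pos: [0.6167, -0.1063, 0.2622]
tcp_rot: [-177.8, 0.0, -10.8]
wrist_force: [0.1, -0.0, 0.9]
opening: 0.0854
grasp_force: 0.0
```

```bash
python3 - <<'E'
from h import *
from workcell import *
print(sensors.get_obs()['q'])
to(.63,-.085,.26,-13)
P=camera_params("wrist");p,d=camera("wrist");np.savez("pics/w3.npz",p=p,d=d,**P)
c=p[30:300,90:490];cv2.imwrite("pics/w3.png",cv2.resize(c[:,:,::-1],None,fx=2,fy=2))
E
```

```text
[-10.81527811  17.35295059  29.06739304 101.7448997    2.19990114
 179.94059123]
t 2.95 at [ 0.6167 -0.1063  0.2622] [-1.778e+02  3.000e-02 -1.076e+01] shift [  9.1 -23.3   3.1] twist 0.0392
```

View pics/w3.png

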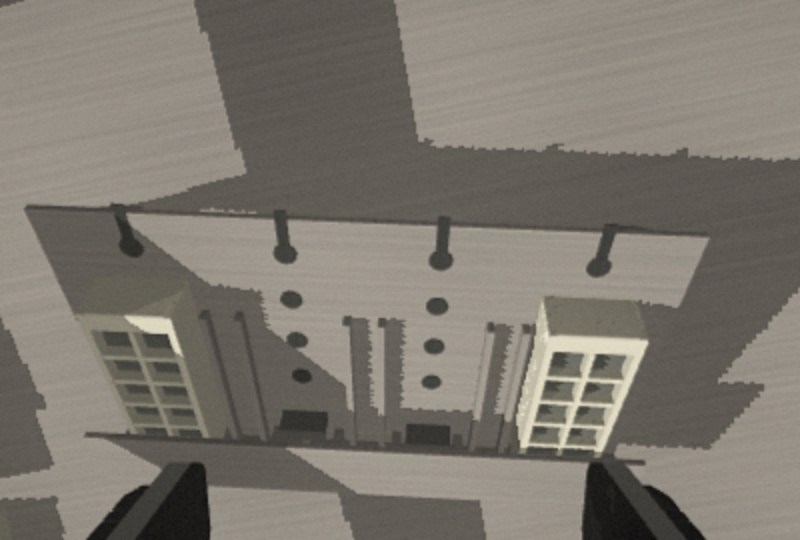

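The third view shows the same bays. Joint 6 has reached its limit, so I'll use the opposite yaw (about 167) for the work. Now I remeasure with this view.

```bash
cat > m2.py <<'E'
exec(open("m.py").read().split("A=[tri")[0])
W3=dict(np.load("pics/w3.npz"))
c3=lambda L:[(round(90+a/2),round(30+b/2)) for a,b in L]
h3=holes(W3,c3([(291,299),(297,340),(302,376),(437,306),(434,346),(431,381)]))
u=np.array([np.cos(np.radians(13)),-np.sin(np.radians(13))]);v=np.array([-u[1],u[0]])
for i,(a,b) in enumerate(zip(h1,h3)):
    X=tri(W1,a,W3,b)*1000; s=(X[2]-22)/.5; x=-75+s*.866; Y=39 if i<3 else -39
    print(X.round(1),"org",(X[:2]-x*u-Y*v).round(1))
def rib(P,pts,nm):
    Q=np.array([onz(P,r,.0849)[:2] for r in pts])*1000
    for i,(j,Y) in enumerate(((1,68.5),(2,9.5),(3,-9.5),(4,-68.5))):
        print(nm,Q[j].round(1),"org",(Q[j]-18*u-Y*v).round(1))
rib(W3,np.array(c3([(206,314),(239,317),(348,321),(382,323),(490,327),(523,329)])),"w3")
rib(W1,[(0,0),(370,165),(422,182),(435,188),(489,207)],"w1?")
# refined spare poses
from workcell import camera_params
for k,b in(("c",(140,70,205,190)),("d",(125,200,195,290))):
    g=cv2.cvtColor(W1["p"],cv2.COLOR_RGB2GRAY)[b[1]:b[3],b[0]:b[2]]; th,_=cv2.threshold(g,0,255,cv2.THRESH_OTSU)
    cv2.imwrite("pics/sp_%s.png"%k,g); print(k,th)
E
python3 m2.py; python3 - <<'E'
from h import *
from workcell import *
to(.50,.22,.30,188)
P=dict(np.load("pics/w1.npz")); c=P["p"][60:300,100:300]; cv2.imwrite("pics/c1.png",cv2.resize(c[:,:,::-1],None,fx=2.5,fy=2.5,interpolation=2))
E
```

```text
[637.2 -46.4  83.9] org [597.  -77.2]
[611.8 -40.4  68.2] org [598.1 -77.3]
[586.4 -34.7  53.1] org [598.2 -77.5]
[ 619.8 -122.5   83.2] org [598.4 -77.5]
[ 594.1 -116.5   67.9] org [598.5 -77.5]
[ 568.9 -110.7   53.2] org [598.1 -77.4]
w3 [633.2 -17.6] org [600.2 -80.3]
w3 [620.6 -74.5] org [600.9 -79.7]
w3 [615.2 -92.1] org [599.8 -78.7]
w3 [ 602.8 -148.3] org [600.6 -77.5]
w1? [632.2  -9.8] org [599.3 -72.5]
w1? [621.  -74.8] org [601.3 -80. ]
w1? [616.1 -91.9] org [600.7 -78.5]
w1? [ 602.3 -162.5] org [600.2 -91.7]
c 113.0
d 123.0
t 3.0 at [ 0.6171 -0.1065  0.2626] [-1.778e+02 -4.000e-02 -1.077e+01] shift [-176.  -300.1  -26. ] twist 2.814
```

View pics/c1.png

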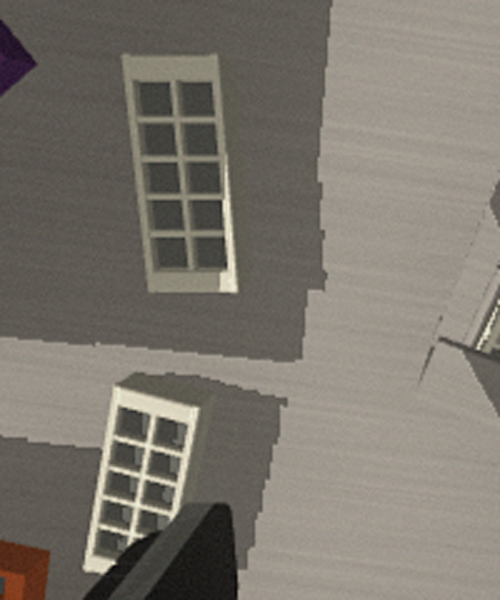

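The crop shows spare c's top face with corners at (122,57), (217,55), (238,292) and (149,292). Spare d has corners at (117,389), (200,407) and (86,570), with the fourth hidden by a finger.

```bash
python3 - <<'E'
from h import *
P=dict(np.load("pics/w1.npz"));T=dict(np.load("pics/top0.npz"))
f=lambda L:np.array([onz(P,(100+a/2.5,60+b/2.5),.03)[:2]*1000 for a,b in L])
c=f([(122,57),(217,55),(238,292),(149,292)]);d=f([(117,389),(200,407),(86,570)])
print(c.round(1),c.mean(0),np.linalg.norm(c[0]-c[3]),np.linalg.norm(c[0]-c[1]))
e=(c[0]+c[1]-c[2]-c[3]);print("yaw c",np.degrees(np.arctan2(e[1],e[0])))
e=d[0]-d[2];print(d.round(1),((d[1]+d[2])/2).round(1),np.linalg.norm(e),np.linalg.norm(d[0]-d[1]),"yaw d",np.degrees(np.arctan2(e[1],e[0])))
# height check of c's centre and d: triangulate with top
tc=(209.08,134.93)
pc=cv2.perspectiveTransform(np.float32([[[60,24]]]),cv2.getPerspectiveTransform(np.float32([[0,0],[48,0],[48,120],[0,120]]),np.float32(proj(P,np.c_[c/1000,np.full(4,.03)])))) if 0 else proj(P,[[*c.mean(0)/1000,.03]])
print("tri c",tri(P,pc[0],T,tc))
E
```

```text
[[689.3 269.5]
 [696.8 222.6]
 [578.7 205.4]
 [572.1 253.1]] [634.24864537 237.66769009] 118.35094963283646 47.490917069141105
yaw c 8.151448701637566
[[514.6 269.3]
 [510.4 222.9]
 [398.  286. ]] [454.2 254.4] 117.83410161399674 46.646488858150036 yaw d -8.114843786656651
tri c [0.63307331 0.23785557 0.02416615]
```

Call:
apply_moves(
  motion=[
    {"xyz":[-170,-295,0],"twist":-2.9,"jaw":1},
    {"xyz":[-170,-295,0],"twist":-2.9,"jaw":1},
    {"xyz":[-170,-295,0],"twist":-2.9,"jaw":1},
    {"xyz":[-170,-295,0],"twist":-2.9,"jaw":1},
    {"xyz":[-170,-295,0],"twist":-2.9,"jaw":1},
  ],
)

```text
time: 3.62
ee_pos: [0.5138, 0.1901, 0.2736]
tcp_rot: [-178.7, -1.9, 43.2]
wrist_force: [0.5, 0.3, -0.2]
opening: 0.0856
grasp_force: 0.0
```

Call:
apply_moves(
  motion=[
    {"xyz":[0,0,0],"twist":-0.933,"jaw":1},
    {"xyz":[0,0,0],"twist":-1.86,"jaw":1},
    {"xyz":[0,0,0],"twist":-1.96,"jaw":1},
    {"xyz":[0,0,0],"twist":-1.96,"jaw":1},
    {"xyz":[0,0,0],"twist":-1.96,"jaw":1},
  ],
)

```text
time: 4.25
ee_pos: [0.5148, 0.1884, 0.2734]
tcp_rot: [179.3, -2.2, 97.0]
wrist_force: [-0.1, 0.3, 0.9]
opening: 0.0853
grasp_force: 0.0
```

```bash
python3 -c "
from h import *
to(.63,.238,.15,188)"
```

```text
t 4.25 at [0.5148 0.1884 0.2734] [179.26  -2.17  96.99] shift [ 30.5 118.8 126.2] twist -1.5884
```

```bash
python3 -c "
from h import *
to(.6583,.2413,.10,188)"
```

```text
t 4.25 at [0.5148 0.1884 0.2734] [179.26  -2.17  96.99] shift [ 28.5 146.6 176.5] twist -1.5884
```

Call:
apply_moves(
  motion=[
    {"xyz":[28,147,100],"twist":-1.588,"jaw":1},
    {"xyz":[28,147,100],"twist":-1.588,"jaw":1},
    {"xyz":[28,147,100],"twist":-1.588,"jaw":1},
    {"xyz":[28,147,176],"twist":-1.588,"jaw":1},
    {"xyz":[28,147,176],"twist":-1.588,"jaw":1},
  ],
)

```text
time: 4.88
ee_pos: [0.657, 0.2394, 0.0931]
tcp_rot: [178.2, -1.0, 150.7]
wrist_force: [0.1, -0.1, -0.3]
opening: 0.0854
grasp_force: 0.0
```

Call:
apply_moves(
  motion=[
    {"xyz":[0,0,0],"twist":-0.66,"jaw":1},
    {"xyz":[0,0,0],"twist":-0.66,"jaw":1},
    {"xyz":[0,0,0],"twist":-0.66,"jaw":1},
    {"xyz":[0,0,0],"twist":-0.66,"jaw":1},
    {"xyz":[0,0,0],"twist":-0.66,"jaw":1},
  ],
)

```text
time: 5.5
ee_pos: [0.6589, 0.2399, 0.0996]
tcp_rot: [177.9, 0.7, -171.9]
wrist_force: [-0.2, -0.2, 0.4]
opening: 0.085
grasp_force: 0.0
```

```bash
python3 -c "
from h import *
to(.6583,.2413,.020,188)"
```

```text
t 5.5 at [0.6589 0.2399 0.0996] [ 177.85    0.74 -171.92] shift [ 1.4 -1.5 79.6] twist 0.0015
```

Call:
apply_moves(
  motion=[
    {"xyz":[1,-1.5,45],"twist":0.0015,"jaw":1},
    {"xyz":[1,-1.5,79.5],"twist":0.0015,"jaw":1},
    {"xyz":[1,-1.5,79.5],"twist":0.0015,"jaw":1},
    {"xyz":[1,-1.5,79.5],"twist":0.0015,"jaw":-0.2},
    {"xyz":[1,-1.5,79.5],"twist":0.0015,"jaw":-0.2},
  ],
  grip_force=30,
)

```text
time: 6.12
ee_pos: [0.6589, 0.241, 0.0208]
tcp_rot: [177.8, 0.8, -172.0]
wrist_force: [-0.7, -0.2, 0.0]
opening: 0.0514
grasp_force: 0.0
```

Call:
apply_moves(
  motion=[
    {"xyz":[0,0,0],"twist":0,"jaw":-0.2},
    {"xyz":[0,0,0],"twist":0,"jaw":-0.2},
    {"xyz":[0,0,0],"twist":0,"jaw":-0.2},
  ],
)

```text
time: 6.5
ee_pos: [0.6584, 0.2407, 0.0196]
tcp_rot: [177.9, 0.7, -172.0]
wrist_force: [0.4, 0.7, 7.1]
opening: 0.0344
grasp_force: 3.0
```

```bash
python3 - <<'E'
from h import *
from workcell import *
print(sensors.get_obs())
p,_=camera("wrist");q,_=camera("scene");p2,_=camera("top")
a=p[:,:,::-1]; b=cv2.resize(q[160:320,290:460][:,:,::-1],(340,320)); c=cv2.resize(p2[90:240,150:300][:,:,::-1],(320,320))
o=np.zeros((600,800,3),np.uint8); o[:270,:360]=cv2.resize(a,(360,270)); o[275:595,:340]=b; o[275:595,360:680]=c
cv2.imwrite("pics/g1.png",o)
E
```

```text
{'time': 6.5, 'q': array([19.25333027, 25.16418308, 12.20110678, 75.90931779,  1.95611211,
       11.26632003]), 'qd': array([-0.07918653,  0.10427814, -0.0460356 , -0.02412326, -0.07470249,
       -0.05624372]), 'joint_efforts': array([ 3.77321737e-01, -6.95788980e+01,  4.35706365e+01, -1.36002987e-01,
        3.24347606e-01,  8.49296688e-03]), 'ee_pos': array([0.65842855, 0.24065702, 0.01958801]), 'tcp_rot': array([ 177.86137394,    0.72380767, -172.00724889]), 'wrist_force': array([0.42178991, 0.72009419, 7.11196123]), 'torque': array([-0.18969244, -0.10982744,  0.01650541]), 'grasp_force': 2.975106608646456, 'opening': 0.034389498554333375}
```

View pics/g1.png

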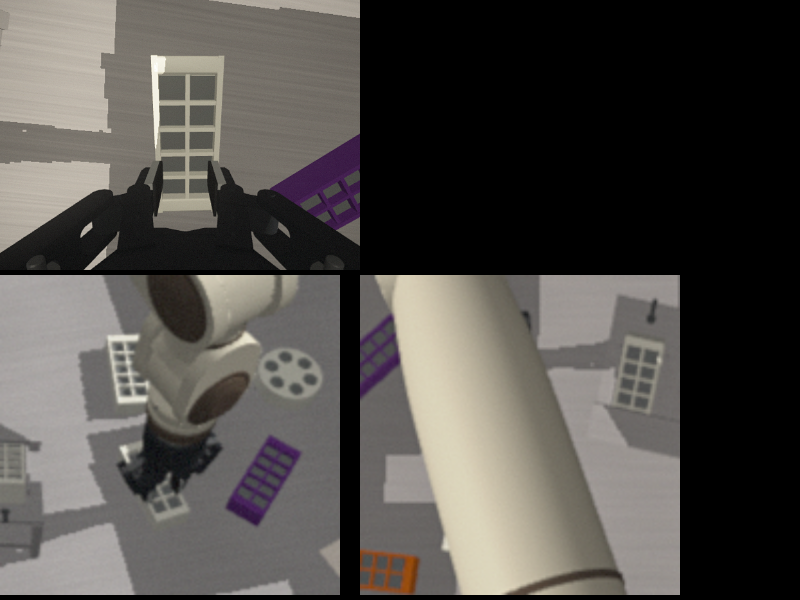

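The wrist panel shows the fingers at the far end of spare c, around (160,185) and (212,185). The opening of 34 mm is less than the 48 mm mould width, so this isn't a proper grip. I'll check heights from the depth.

```bash
python3 - <<'E'
from h import *
from workcell import *
P=camera_params("wrist");p,d=camera("wrist");K,R,t=cam(P)
g=cv2.cvtColor(p,cv2.COLOR_RGB2GRAY)
for v in (100,130,200,240,258,270,285,300,318,326):
    row=[]
    for u in range(200,380,9):
        z=d[v,u]; X=R.T@(np.linalg.inv(K)@[u,v,1]*z-t)*1000; row.append("%d/%d/%d:%d"%(X[0],X[1],X[2],g[v,u]))
    print(v,*row)
E
```

```text
100 586/185/0:119 585/190/0:121 585/194/-1:118 584/199/0:120 584/207/29:242 584/211/31:243 583/214/30:242 583/218/29:177 582/222/28:176 582/226/30:174 581/229/30:177 581/233/30:175 580/237/29:175 579/241/29:174 579/244/30:172 578/249/29:170 578/252/31:174 575/263/0:109 574/267/0:108 574/272/1:113
130 601/186/0:116 600/191/0:119 600/195/0:119 599/200/0:116 596/208/30:177 596/212/30:246 596/215/22:90 595/219/22:89 595/223/21:92 594/227/21:87 593/231/29:174 593/236/21:89 592/240/21:89 592/244/21:85 591/248/23:89 591/252/25:114 590/254/30:171 590/266/0:113 589/270/0:111 588/275/0:112
200 639/188/0:118 638/193/0:119 637/198/0:120 637/203/0:118 636/208/0:113 627/215/29:245 627/219/28:169 626/223/28:169 626/227/29:172 625/231/29:171 625/236/28:169 624/240/29:168 624/244/28:169 623/248/29:169 623/252/28:171 622/256/30:167 628/269/0:109 627/273/0:109 627/279/0:108 626/284/0:106
240 662/190/0:122 662/195/0:123 661/200/0:120 660/205/0:119 660/210/0:116 647/217/28:170 647/221/29:166 646/226/29:168 646/230/27:169 645/234/28:164 645/239/28:166 644/243/28:164 643/247/29:166 643/252/28:170 642/256/2
[... 1126 characters left out ...]
254/21:131 680/259/21:156 663/256/49:21 650/254/69:37 643/254/80:22 643/257/80:28 643/260/80:24 643/263/79:21
318 650/209/88:24 643/213/96:25 644/215/94:30 644/218/95:28 660/219/72:27 668/222/61:25 690/226/29:165 689/231/29:161 688/235/30:165 688/240/30:165 688/245/29:168 687/249/29:166 686/254/30:165 686/259/29:168 685/263/30:170 658/256/68:34 639/250/97:25 639/252/96:24 639/255/96:24 638/257/96:25
326 644/211/99:27 644/213/99:20 643/216/100:26 643/218/100:30 643/221/98:28 670/222/62:32 695/227/29:163 694/231/30:164 693/236/30:163 693/241/29:159 692/245/30:162 691/250/30:160 691/255/29:158 691/259/29:153 690/264/30:145 661/256/69:30 639/249/100:29 639/252/99:22 638/254/100:24 637/256/101:24
```

```bash
python3 - <<'E'
from h import *
from workcell import *
p,d=camera("wrist")
c=p[190:360,180:400]; cv2.imwrite("pics/g2.png",cv2.resize(cv2.convertScaleAbs(c[:,:,::-1],alpha=1.5),None,fx=3.5,fy=3.5,interpolation=2))
E
```

```text
(no output)
```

View pics/g2.png

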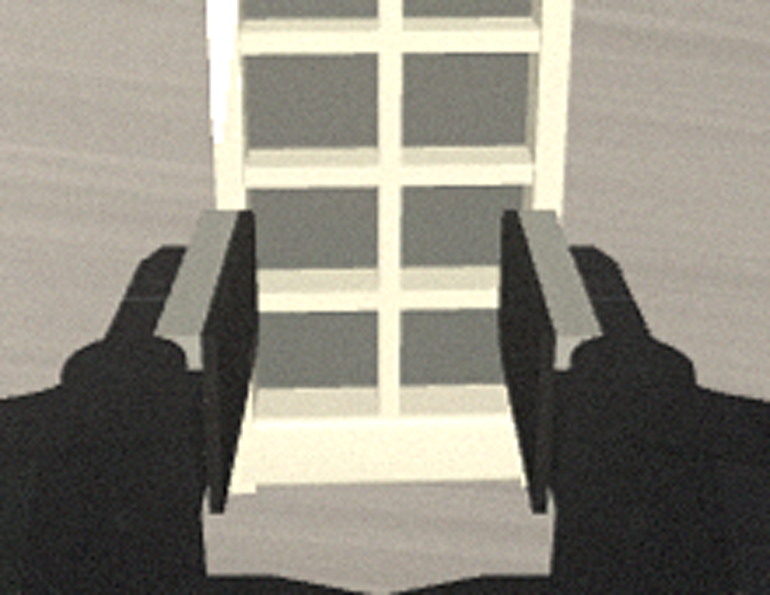

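The crop shows the pad tips at (225,212) and (530,212), apparently on the mould's rim at z of about 30. I'll check the real tip position relative to the TCP using the earlier open-jaw image.

```bash
python3 - <<'E'
from h import *
for n,tcp in(("w1",(.5998,.0826,.2996)),("w3",(.6167,-.1063,.2622))):
    P=dict(np.load(f"pics/{n}.npz"));K,R,t=cam(P);d=P["d"]
    v,u=np.where((d>0)&(d<.28)); z=d[v,u]; X=(R.T@((np.linalg.inv(K)@np.c_[u,v,np.ones(len(u))].T)*z-t[:,None])).T-tcp
    print(n,len(u),d[d>0].min()); 
    lo=X[:,2]<np.percentile(X[:,2],0.5)+.001
    i=np.argsort(X[:,2])[:12]; print((X[i]*1000).round(0).tolist())
    print("z percentiles",(np.percentile(X[:,2],[0,.5,2,10])*1000).round(1))
E
```

```text
w1 49932 0.053114638
[[12.0, -42.0, 23.0], [-10.0, 42.0, 23.0], [1.0, 43.0, 23.0], [-1.0, 43.0, 23.0], [8.0, -43.0, 23.0], [-3.0, 42.0, 23.0], [11.0, -42.0, 23.0], [-12.0, 41.0, 23.0], [-1.0, -44.0, 23.0], [-9.0, 42.0, 23.0], [-4.0, 42.0, 24.0], [8.0, -42.0, 24.0]]
z percentiles [22.8 27.6 34.2 59.1]
w3 49906 0.053389195
[[-11.0, -43.0, 21.0], [-12.0, -42.0, 22.0], [-8.0, -43.0, 22.0], [-14.0, -42.0, 22.0], [-7.0, -43.0, 22.0], [-6.0, -44.0, 22.0], [-1.0, -45.0, 22.0], [-8.0, -43.0, 22.0], [-3.0, -44.0, 22.0], [-5.0, -44.0, 22.0], [-2.0, -44.0, 22.0], [-12.0, -42.0, 22.0]]
z percentiles [21.5 27.3 34.2 58.8]
```

The depth shows the tips about 22 mm above the reported TCP when open, and about 13 mm above at 48 mm opening. So every tool height has to come down by about 26 mm. I'll reopen, descend and regrip.

Call:
apply_moves(
  motion=[
    {"xyz":[0,0,-6],"twist":0,"jaw":1},
    {"xyz":[0,0,-6],"twist":0,"jaw":1},
    {"xyz":[0,0,-6],"twist":0,"jaw":1},
    {"xyz":[0,0,-6],"twist":0,"jaw":1},
    {"xyz":[0,0,14],"twist":0,"jaw":1},
  ],
)

```text
time: 7.38
ee_pos: [0.6588, 0.2415, 0.0052]
tcp_rot: [177.8, 0.8, -172.0]
wrist_force: [-0.6, -0.7, -0.1]
opening: 0.0856
grasp_force: 0.0
```

Call:
apply_moves(
  motion=[
    {"xyz":[0,0,6],"twist":0,"jaw":1},
    {"xyz":[0,0,12],"twist":0,"jaw":1},
    {"xyz":[0,0,12],"twist":0,"jaw":-0.2},
    {"xyz":[0,0,12],"twist":0,"jaw":-0.2},
    {"xyz":[0,0,12],"twist":0,"jaw":-0.2},
  ],
  grip_force=30,
)

```text
time: 8.0
ee_pos: [0.6582, 0.2417, -0.0068]
tcp_rot: [177.9, 0.7, -172.0]
wrist_force: [-1.2, -0.4, 3.8]
opening: 0.0481
grasp_force: 32.1
```

Call:
apply_moves(
  motion=[
    {"xyz":[0,0,0],"twist":0,"jaw":-0.2},
    {"xyz":[0,0,0],"twist":0,"jaw":-0.2},
  ],
)

```text
time: 8.25
ee_pos: [0.6583, 0.2417, -0.0069]
tcp_rot: [177.9, 0.7, -172.0]
wrist_force: [-1.3, 0.9, 5.5]
opening: 0.0476
grasp_force: 32.3
```

Call:
apply_moves(
  motion=[
    {"xyz":[0,0,-20],"twist":0,"jaw":-0.2},
    {"xyz":[0,0,-60],"twist":0,"jaw":-0.2},
    {"xyz":[0,0,-110],"twist":0,"jaw":-0.2},
    {"xyz":[0,0,-160],"twist":0,"jaw":-0.2},
    {"xyz":[0,0,-160],"twist":0,"jaw":-0.2},
  ],
)

```text
time: 8.88
ee_pos: [0.6587, 0.2358, 0.1586]
tcp_rot: [177.8, 1.1, -172.0]
wrist_force: [1.3, -0.7, -1.2]
opening: 0.0477
grasp_force: 31.3
```

```bash
python3 -c "
from h import *
to(.6404,-.0465,.155,167)"
```

```text
t 8.88 at [0.6587 0.2358 0.1586] [ 177.79    1.07 -172.01] shift [  57.4 -276.9   -8.2] twist 0.3663
```

Call:
apply_moves(
  motion=[
    {"xyz":[8,-40,-5],"twist":0.06,"jaw":-0.2},
    {"xyz":[20,-95,-8],"twist":0.14,"jaw":-0.2},
    {"xyz":[31,-150,-8],"twist":0.22,"jaw":-0.2},
    {"xyz":[43,-205,-8],"twist":0.3,"jaw":-0.2},
    {"xyz":[52,-250,-8],"twist":0.366,"jaw":-0.2},
  ],
)

```text
time: 9.5
ee_pos: [0.6395, -0.0216, 0.1498]
tcp_rot: [177.8, -0.3, 166.9]
wrist_force: [0.2, -0.1, -0.7]
opening: 0.0481
grasp_force: 31.3
```

Call:
apply_moves(
  motion=[
    {"xyz":[0,-22,0],"twist":0,"jaw":-0.2},
    {"xyz":[0,-22,0],"twist":0,"jaw":-0.2},
    {"xyz":[0,-22,0],"twist":0,"jaw":-0.2},
  ],
)

```text
time: 9.88
ee_pos: [0.6354, -0.0399, 0.1494]
tcp_rot: [177.8, -0.2, 167.1]
wrist_force: [0.5, 0.7, -1.1]
opening: 0.0475
grasp_force: 31.3
```

```bash
cat > rk.py <<'E'
from h import *
from workcell import *
O=np.array([598.3,-77.9]);a=np.radians(-13);u=np.array([np.cos(a),np.sin(a)]);v=np.array([-u[1],u[0]])
def look(bay):
    "mould top edges in bay frame from wrist depth: points with z near its top plane"
    P=camera_params("wrist");p,d=camera("wrist");K,R,t=cam(P)
    vv,uu=np.mgrid[0:420,0:560]; z=d; X=np.stack([(uu-K[0,2])*z/K[0,0],(vv-K[1,2])*z/K[1,1],z],-1)
    X=((X-t)@R)*1000; r=(X[...,:2]-O); return p,d,np.dstack([r@u,r@v-(bay-1.5)*78,X[...,2]])
E
python3 - <<'E'
from rk import *
to(.6404,-.0465,.12,167)
p,d,B=look(2)
g=cv2.cvtColor(p,cv2.COLOR_RGB2GRAY); m=(d>0.05)&(abs(B[...,1])<45)&(B[...,0]<120)&(B[...,0]>-90)&(g>60)&(B[...,2]>150)
q=B[m]; print(len(q),q.min(0).round(),q.max(0).round())
for x0 in range(-50,100,12):
    s=q[abs(q[:,0]-x0)<3]
    if len(s)>10: print(x0,"y",np.percentile(s[:,1],[1,99]).round(1),"z",np.percentile(s[:,2],[50,95]).round(1))
E
```

```text
t 9.88 at [ 0.6354 -0.0399  0.1494] [177.78  -0.21 167.13] shift [-6.4 -6.4 29.2] twist 0.0022
35459 [-55. -45. 166.] [ 61.  44. 252.]
-50 y [-18.3  28.8] z [187.4 188.5]
-38 y [-18.4  28.6] z [179.3 187.7]
-26 y [-18.4  28.6] z [183.4 187.4]
-14 y [-18.6  28.5] z [178.9 187.2]
-2 y [-18.7  28.6] z [185.8 187.3]
10 y [-18.9  28.3] z [178.7 187. ]
22 y [-32.4  36. ] z [178.6 198.6]
34 y [-18.7  27.9] z [184.2 186.5]
46 y [-19.   28.2] z [178.1 186.4]
58 y [-18.6  28.1] z [185.9 186.8]
```

Call:
apply_moves(
  motion=[
    {"xyz":[-8,-6,0],"twist":0.002,"jaw":-0.2},
    {"xyz":[-8,-6,15],"twist":0.002,"jaw":-0.2},
    {"xyz":[-8,-6.5,30],"twist":0.002,"jaw":-0.2},
    {"xyz":[-8,-6.7,44],"twist":0.002,"jaw":-0.2},
    {"xyz":[-8,-6.7,44],"twist":0.002,"jaw":-0.2},
  ],
  grip_force=25,
)

```text
time: 10.55
ee_pos: [0.6409, -0.0473, 0.1032]
tcp_rot: [177.8, -0.4, 166.9]
wrist_force: [-0.3, -0.3, -1.7]
opening: 0.0473
grasp_force: 31.3
```

Call:
apply_moves(
  motion=[
    {"xyz":[0,0,2],"twist":0,"jaw":-0.2},
    {"xyz":[0,0,4],"twist":0,"jaw":-0.2},
    {"xyz":[0,-0.2,6],"twist":0,"jaw":-0.2},
  ],
)

```text
time: 10.92
ee_pos: [0.6421, -0.0474, 0.0999]
tcp_rot: [177.8, -0.2, 166.9]
wrist_force: [-3.5, 1.7, 5.8]
opening: 0.0476
grasp_force: 31.5
```

Call:
apply_moves(
  motion=[
    {"xyz":[0,0,2],"twist":0,"jaw":-0.2},
    {"xyz":[0,-0.2,4],"twist":0,"jaw":-0.2},
    {"xyz":[0,-0.3,6],"twist":0,"jaw":-0.2},
    {"xyz":[0,-0.3,8],"twist":0,"jaw":-0.2},
  ],
  grip_force=20,
)

```text
time: 11.42
ee_pos: [0.6409, -0.0475, 0.0922]
tcp_rot: [177.8, -0.3, 166.9]
wrist_force: [-9.7, 0.4, 6.7]
opening: 0.0479
grasp_force: 20.4
```

```bash
cat >> rk.py <<'E'
def slope(bay):
    p,d,B=look(bay); x,y,z=B[...,0]+75,B[...,1],B[...,2]-22; c,s=np.cos(np.pi/6),.5
    S=np.dstack([x*c+z*s,y,-x*s+z*c]); g=cv2.cvtColor(p,cv2.COLOR_RGB2GRAY)
    m=(d>.05)&(abs(y)<34)&(g>110)&(S[...,0]<220)&(S[...,2]>20)&(S[...,2]<75)
    q=S[m]; print("wrist slope frame s,y,h; n",len(q))
    for s0 in range(30,215,12):
        w=q[abs(q[:,0]-s0)<4]
        if len(w)>15: print(s0,"y",np.percentile(w[:,1],[2,98]).round(1),"h",np.percentile(w[:,2],[50,95]).round(1))
    if len(q): print("s range",np.percentile(q[:,0],[.5,99.5]).round(1))
E
python3 -c "
from rk import *
slope(2)"
```

```text
wrist slope frame s,y,h; n 24595
30 y [-33.3   7.9] h [38.8 39.7]
42 y [-32.8  25.8] h [38.9 39.7]
66 y [-24.1  22.3] h [67.2 68.4]
78 y [-23.7  22.3] h [64.6 66.7]
90 y [-24.4  22.6] h [53.7 62. ]
102 y [-24.3  22.4] h [53.3 57.7]
114 y [-24.6  22.1] h [50.2 52.9]
126 y [-25.  22.] h [40.2 49. ]
138 y [-29.9  27.3] h [41.4 44.9]
150 y [-28.7  21.7] h [37.7 41.7]
162 y [-25.5  21.8] h [34.4 36.8]
174 y [-24.3  21.1] h [31.1 32.4]
s range [  7.3 173.2]
```

Call:
apply_moves(
  motion=[
    {"xyz":[0,0.3,2],"twist":0,"jaw":-0.2},
    {"xyz":[0,0.5,4],"twist":0,"jaw":-0.2},
    {"xyz":[0,0.5,6],"twist":0,"jaw":-0.2},
    {"xyz":[0,0.5,8],"twist":0,"jaw":-0.2},
  ],
  grip_force=20,
)

```text
time: 11.98
ee_pos: [0.641, -0.0471, 0.0841]
tcp_rot: [177.8, -0.3, 166.9]
wrist_force: [-8.5, -0.9, 5.6]
opening: 0.048
grasp_force: 22.5
```

```bash
python3 -c "
from rk import *
slope(2)"
```

```text
wrist slope frame s,y,h; n 22548
30 y [-33.4  -3.4] h [38.8 39.7]
42 y [-33.1  14.9] h [38.9 39.7]
54 y [-23.3  21. ] h [47. 48.]
66 y [-22.4  23.1] h [46.5 48. ]
78 y [-23.3  23.7] h [37.3 45.7]
90 y [-23.4  23.1] h [41.9 43.8]
102 y [-23.7  22.9] h [38.6 42. ]
114 y [-24.1  22.9] h [31.6 40.2]
126 y [-24.2  22.8] h [36. 38.]
138 y [-30.1  28.2] h [33.9 39.4]
150 y [-24.9  22. ] h [33.2 34.7]
162 y [-25.2  21.9] h [30.8 32.7]
s range [  7.6 168. ]
```

Call:
apply_moves(
  motion=[
    {"xyz":[0,0,2],"twist":0,"jaw":-0.2},
    {"xyz":[0,0,4],"twist":0,"jaw":-0.2},
    {"xyz":[0,0,6],"twist":0,"jaw":-0.2},
    {"xyz":[0,0,6],"twist":0,"jaw":-0.2},
  ],
  grip_force=20,
)

```text
time: 12.52
ee_pos: [0.6414, -0.047, 0.0782]
tcp_rot: [177.8, -0.2, 166.9]
wrist_force: [-6.6, -0.2, 5.7]
opening: 0.0479
grasp_force: 24.6
```

```bash
python3 -c "
from rk import *
slope(2)"
```

```text
wrist slope frame s,y,h; n 21498
30 y [-33.6  -3.9] h [38.8 39.7]
42 y [-33.2   5.4] h [38.9 39.8]
54 y [-22.2  24.3] h [31.3 32.4]
66 y [-22.5  23.9] h [30.1 32.2]
78 y [-23.  24.] h [29.8 32.2]
90 y [-23.3  23.6] h [23.6 31.9]
102 y [-23.5  23.2] h [29.8 31.6]
114 y [-23.9  23. ] h [23.3 31.6]
126 y [-24.1  23. ] h [28.7 31.4]
138 y [-29.2  26.6] h [29.5 39.4]
150 y [-25.   22.2] h [29.9 31.7]
162 y [-24.1  21.3] h [30.  31.3]
s range [  9.2 164.5]
```

Call:
apply_moves(
  motion=[
    {"xyz":[0,0,0],"twist":0,"jaw":0.3},
    {"xyz":[0,0,0],"twist":0,"jaw":0.4},
    {"xyz":[0,0,0],"twist":0,"jaw":0.4},
    {"xyz":[0,0,-30],"twist":0,"jaw":0.4},
    {"xyz":[0,0,-75],"twist":0,"jaw":0.4},
  ],
)

```text
time: 13.2
ee_pos: [0.6409, -0.0492, 0.1515]
tcp_rot: [177.8, -0.4, 166.9]
wrist_force: [1.1, -1.0, 0.5]
opening: 0.0597
grasp_force: 0.0
```

```bash
python3 -c "
from rk import *
slope(2)
to(.6811,-.057,.15,167)"
```

```text
wrist slope frame s,y,h; n 10545
30 y [-33.7  -3.9] h [38.9 39.8]
42 y [-33.    4.1] h [38.8 39.7]
54 y [-21.5  24.2] h [29.8 30.7]
66 y [-22.4  24.5] h [28.4 30.5]
78 y [-22.6  24.5] h [28.7 30.3]
90 y [-23.2  24. ] h [22.3 30.3]
102 y [-22.5  23.7] h [28.7 30.2]
114 y [-23.6  23.6] h [22.4 30.5]
126 y [-23.5  23.4] h [22.6 30.4]
138 y [-23.5  23. ] h [28.8 30.4]
150 y [-24.   22.8] h [22.3 30.4]
162 y [-23.9  22.4] h [29.7 30.8]
174 y [-20.3  22.5] h [29.3 30.4]
s range [  5.9 170.3]
t 13.25 at [ 0.6429 -0.0496  0.1594] [1.7775e+02 1.6000e-01 1.6693e+02] shift [-38.9   1.1   9.6] twist -0.0012
```

```bash
python3 -c "
from rk import *
to(.689,-.0588,.114,167)"
```

```text
t 13.25 at [ 0.6429 -0.0496  0.1594] [1.7775e+02 1.6000e-01 1.6693e+02] shift [-46.9  -0.3  45.6] twist -0.0012
```

Call:
apply_moves(
  motion=[
    {"xyz":[-25,1,0],"twist":0,"jaw":-1},
    {"xyz":[-47,0.5,0],"twist":0,"jaw":-1},
    {"xyz":[-47,0,10],"twist":0,"jaw":-1},
    {"xyz":[-47,-0.5,25],"twist":0,"jaw":-1},
    {"xyz":[-47,-0.5,25],"twist":0,"jaw":-1},
  ],
  grip_force=40,
)

```text
time: 13.88
ee_pos: [0.686, -0.0592, 0.125]
tcp_rot: [177.8, -0.4, 166.9]
wrist_force: [0.9, 0.6, -0.0]
opening: -0.0002
grasp_force: 0.0
```

```bash
python3 -c "
from rk import *
to(.689,-.0588,.114,167)"
```

```text
t 13.88 at [ 0.686  -0.0592  0.125 ] [177.82  -0.38 166.94] shift [-2.9  0.7 11. ] twist -0.0011
```

Call:
apply_moves(
  motion=[
    {"xyz":[-3,0.5,11],"twist":0,"jaw":-1},
    {"xyz":[-3,0.5,11],"twist":0,"jaw":-1},
    {"xyz":[1.3,0.4,13.5],"twist":0,"jaw":-1},
    {"xyz":[5.7,0.3,16],"twist":0,"jaw":-1},
    {"xyz":[10,0.2,18.5],"twist":0,"jaw":-1},
  ],
)

```text
time: 14.5
ee_pos: [0.6776, -0.0563, 0.1087]
tcp_rot: [177.8, -0.2, 166.9]
wrist_force: [-0.6, 0.5, -0.3]
opening: 0.0003
grasp_force: 0.0
```

Call:
apply_moves(
  motion=[
    {"xyz":[3.5,-0.1,2],"twist":0,"jaw":-1},
    {"xyz":[7,-0.2,4],"twist":0,"jaw":-1},
  ],
)

```text
time: 14.75
ee_pos: [0.6708, -0.0548, 0.1046]
tcp_rot: [177.8, -0.2, 166.9]
wrist_force: [1.2, 0.6, 0.4]
opening: -0.0003
grasp_force: 0.1
```

Call:
apply_moves(
  motion=[
    {"xyz":[2.6,0,1.5],"twist":0,"jaw":-1},
    {"xyz":[5.2,-0.1,3],"twist":0,"jaw":-1},
    {"xyz":[6.9,-0.2,4],"twist":0,"jaw":-1},
  ],
)

```text
time: 15.12
ee_pos: [0.6647, -0.0533, 0.101]
tcp_rot: [177.8, -0.1, 166.9]
wrist_force: [2.5, -0.0, 1.8]
opening: 0.0002
grasp_force: 1.5
```

```bash
python3 -c "
from rk import *
slope(2)"
```

```text
wrist slope frame s,y,h; n 15609
30 y [-33.3  -3.1] h [38.8 39.6]
42 y [-31.5  23.6] h [30.1 39.4]
54 y [-22.5  24.6] h [28.6 30.5]
66 y [-22.6  24.1] h [28.8 30.4]
78 y [-23.   24.2] h [28.8 30.5]
90 y [-23.2  23.8] h [22.3 30.4]
102 y [-23.3  23.4] h [28.9 30.3]
114 y [-23.6  23.3] h [22.3 30.3]
126 y [-23.7  22.9] h [28.4 30.3]
138 y [-24.3  22.9] h [26.6 30.4]
150 y [-24.1  22.2] h [29.6 30.7]
162 y [-8.   4.8] h [32.9 39.1]
s range [ 30.5 153.6]
```

Call:
apply_moves(
  motion=[
    {"xyz":[1.7,0,1],"twist":0,"jaw":-1},
    {"xyz":[3.5,-0.1,2],"twist":0,"jaw":-1},
    {"xyz":[3.5,-0.1,2],"twist":0,"jaw":-1},
  ],
)

```text
time: 15.55
ee_pos: [0.6608, -0.0525, 0.0986]
tcp_rot: [177.8, -0.2, 166.9]
wrist_force: [2.3, -0.6, -0.2]
opening: 0.0
grasp_force: 1.1
```

Call:
apply_moves(
  motion=[
    {"xyz":[1.7,0,1],"twist":0,"jaw":-1},
    {"xyz":[3.5,-0.1,2],"twist":0,"jaw":-1},
    {"xyz":[3.5,-0.1,2],"twist":0,"jaw":-1},
  ],
)

```text
time: 15.92
ee_pos: [0.6576, -0.0517, 0.0968]
tcp_rot: [177.8, -0.2, 166.9]
wrist_force: [4.3, -0.2, 1.2]
opening: 0.0002
grasp_force: 2.2
```

Call:
apply_moves(
  motion=[
    {"xyz":[1.7,0,1],"twist":0,"jaw":-1},
    {"xyz":[2.6,0,1.5],"twist":0,"jaw":-1},
    {"xyz":[2.6,0,1.5],"twist":0,"jaw":-1},
  ],
)

```text
time: 16.3
ee_pos: [0.6572, -0.0514, 0.097]
tcp_rot: [177.8, 0.1, 166.9]
wrist_force: [11.2, -1.3, 6.8]
opening: -0.0001
grasp_force: 6.4
```

Call:
apply_moves(
  motion=[
    {"xyz":[1.7,0,1],"twist":0,"jaw":-1},
    {"xyz":[2.6,0,1.5],"twist":0,"jaw":-1},
    {"xyz":[2.6,0,1.5],"twist":0,"jaw":-1},
  ],
)

```text
time: 16.68
ee_pos: [0.6569, -0.051, 0.0973]
tcp_rot: [177.7, 0.5, 166.9]
wrist_force: [17.5, -2.0, 10.9]
opening: -0.0001
grasp_force: 10.6
```

The force rose to 20 N with no further motion, so bay 2's stop is fully in. I back off and verify.

Call:
apply_moves(
  motion=[
    {"xyz":[-12,0,-7],"twist":0,"jaw":-1},
    {"xyz":[-20,0,-15],"twist":0,"jaw":-1},
    {"xyz":[-20,0,-60],"twist":0,"jaw":-1},
    {"xyz":[10,0,-80],"twist":0,"jaw":-1},
    {"xyz":[10,0,-80],"twist":0,"jaw":0.5},
  ],
)

```text
time: 17.3
ee_pos: [0.6414, -0.0511, 0.1758]
tcp_rot: [177.8, -0.1, 166.9]
wrist_force: [0.0, -0.6, 0.8]
opening: 0.017
grasp_force: 0.0
```

```bash
python3 -c "
from rk import *
slope(2)
u8=np.array([np.cos(np.radians(-8.1)),np.sin(np.radians(-8.1))])
g=np.array([.4546,.2555])+.025*u8; print(g)
to(g[0],g[1],.17,172)"
```

```text
wrist slope frame s,y,h; n 6764
30 y [-33.5  -3.6] h [38.9 39.9]
42 y [-32.7  24.4] h [38.3 39.7]
54 y [-22.9  24.5] h [29.  30.5]
66 y [-22.9  24.1] h [22.3 30.5]
78 y [-22.6  23.7] h [28.7 30.2]
90 y [-23.5  23.6] h [28.6 30.4]
102 y [-23.5  23.8] h [22.1 30.5]
114 y [-23.4  23.1] h [28.8 30.3]
126 y [-24.   23.3] h [22.1 30.5]
138 y [-23.4  22.3] h [29.8 30.8]
s range [  3.6 145.1]
[0.47935059 0.25197747]
t 17.35 at [ 0.6418 -0.0512  0.1742] [177.8   -0.19 166.94] shift [226.8 258.2  14.9] twist -0.0883
```

Call:
apply_moves(
  motion=[
    {"xyz":[38,43,-10],"twist":-0.02,"jaw":1},
    {"xyz":[76,86,-10],"twist":-0.04,"jaw":1},
    {"xyz":[114,129,-10],"twist":-0.06,"jaw":1},
    {"xyz":[152,172,-10],"twist":-0.08,"jaw":1},
    {"xyz":[190,215,-10],"twist":-0.088,"jaw":1},
  ],
)

```text
time: 17.98
ee_pos: [0.5045, 0.2019, 0.191]
tcp_rot: [177.9, -0.1, 172.0]
wrist_force: [0.8, 0.9, -0.0]
opening: 0.085
grasp_force: 0.0
```

Call:
apply_moves(
  motion=[
    {"xyz":[37,43,10],"twist":0,"jaw":1},
    {"xyz":[37,43,25],"twist":0,"jaw":1},
    {"xyz":[37,43,25],"twist":0,"jaw":1},
  ],
)

```text
time: 18.35
ee_pos: [0.4746, 0.2488, 0.1669]
tcp_rot: [177.9, -0.2, 172.0]
wrist_force: [-0.6, 0.1, -0.1]
opening: 0.0855
grasp_force: 0.0
```

```bash
python3 - <<'E'
from rk import *
p,d,B=look(2)
P=camera_params("wrist");K,R,t=cam(P);vv,uu=np.mgrid[0:420,0:560];X=np.stack([(uu-K[0,2])*d/K[0,0],(vv-K[1,2])*d/K[1,1],d],-1);X=((X-t)@R)*1000
h=cv2.cvtColor(p,cv2.COLOR_RGB2HSV)
m=((d>.05)&(X[...,2]>17)&(X[...,2]<36)&(h[...,1]<90)&(abs(X[...,0]-455)<85)&(abs(X[...,1]-256)<50)).astype(np.uint8)
n,l,s,c=cv2.connectedComponentsWithStats(m);k=1+np.argmax(s[1:,4]);q=X[l==k];q=q[(q[:,2]>27)]
r=cv2.minAreaRect(q[:,:2].astype(np.float32));print(r,len(q),np.median(q[:,2]))
b=cv2.boxPoints(r);e=max(b[1]-b[0],b[2]-b[1],key=np.linalg.norm);e=e*np.sign(e[0]);yaw=np.degrees(np.arctan2(e[1],e[0]));print("yaw",yaw)
g=np.array(r[0])+25*e/np.linalg.norm(e);print(g);to(g[0]/1000,g[1]/1000+.001,-.006,180+yaw)
E
```

```text
((455.6576232910156, 255.35928344726562), (48.02708053588867, 119.19258117675781), 81.8683853149414) 3206 30.633294604162206
yaw -8.131618
[480.40626717 251.82309532]
t 18.4 at [0.4752 0.2485 0.1679] [ 1.7788e+02 -1.2000e-01  1.7195e+02] shift [ -4.9  -1.4 174. ] twist 0.0014
```

Call:
apply_moves(
  motion=[
    {"xyz":[-5,2,50],"twist":0,"jaw":1},
    {"xyz":[-5,1,100],"twist":0,"jaw":1},
    {"xyz":[-5,-0.5,140],"twist":0,"jaw":1},
    {"xyz":[-5,-1.5,165],"twist":0,"jaw":1},
    {"xyz":[-5,-1.5,174],"twist":0,"jaw":1},
  ],
)

```text
time: 19.02
ee_pos: [0.4809, 0.2521, -0.0062]
tcp_rot: [177.9, -0.1, 171.8]
wrist_force: [0.1, 0.3, 1.0]
opening: 0.0851
grasp_force: 0.0
```

Call:
apply_moves(
  motion=[
    {"xyz":[0,0,0],"twist":0,"jaw":1},
    {"xyz":[0,0,0],"twist":0,"jaw":-0.2},
    {"xyz":[0,0,0],"twist":0,"jaw":-0.2},
    {"xyz":[0,0,0],"twist":0,"jaw":-0.2},
    {"xyz":[0,0,0],"twist":0,"jaw":-0.2},
  ],
  grip_force=30,
)

```text
time: 19.65
ee_pos: [0.4816, 0.254, -0.0033]
tcp_rot: [177.7, 0.1, 172.0]
wrist_force: [-0.6, -0.2, 7.0]
opening: 0.0477
grasp_force: 31.3
```

Call:
apply_moves(
  motion=[
    {"xyz":[0,0,-20],"twist":0,"jaw":-0.2},
    {"xyz":[0,0,-60],"twist":0,"jaw":-0.2},
    {"xyz":[0,0,-110],"twist":0,"jaw":-0.2},
    {"xyz":[0,0,-165],"twist":0,"jaw":-0.2},
    {"xyz":[0,0,-165],"twist":0,"jaw":-0.2},
  ],
)

```text
time: 20.27
ee_pos: [0.4818, 0.2483, 0.1653]
tcp_rot: [177.5, 0.4, 172.0]
wrist_force: [0.4, 0.3, -3.0]
opening: 0.0478
grasp_force: 31.7
```

```bash
python3 -c "
from h import *
to(.6246,-.123,.155,167)"
```

```text
t 20.27 at [0.4818 0.2483 0.1653] [177.54   0.36 171.97] shift [-193.2 -347.8   -3.5] twist 0.0867
```

Call:
apply_moves(
  motion=[
    {"xyz":[-22,-40,-4],"twist":0.01,"jaw":-0.2},
    {"xyz":[-48,-87,-4],"twist":0.03,"jaw":-0.2},
    {"xyz":[-75,-135,-4],"twist":0.05,"jaw":-0.2},
    {"xyz":[-101,-182,-4],"twist":0.07,"jaw":-0.2},
    {"xyz":[-127,-229,-4],"twist":0.087,"jaw":-0.2},
  ],
)

```text
time: 20.9
ee_pos: [0.5739, 0.0013, 0.1542]
tcp_rot: [177.8, -0.3, 167.0]
wrist_force: [0.7, 0.5, -0.8]
opening: 0.0473
grasp_force: 31.7
```

Call:
apply_moves(
  motion=[
    {"xyz":[-27,-48,0],"twist":0,"jaw":-0.2},
    {"xyz":[-49,-93,0],"twist":0,"jaw":-0.2},
    {"xyz":[-57,-123,0],"twist":0,"jaw":-0.2},
    {"xyz":[-57,-123,0],"twist":0,"jaw":-0.2},
    {"xyz":[-57,-123,0],"twist":0,"jaw":-0.2},
  ],
)

```text
time: 21.52
ee_pos: [0.6013, -0.1291, 0.1497]
tcp_rot: [177.8, -0.3, 167.0]
wrist_force: [0.2, 0.5, -1.0]
opening: 0.0481
grasp_force: 31.7
```

```bash
cat > hold.py <<'E'
from rk import *
p,d,B=look(1)
g=cv2.cvtColor(p,cv2.COLOR_RGB2GRAY); m=(d>0.05)&(abs(B[...,1])<45)&(B[...,0]<120)&(B[...,0]>-90)&(g>60)&(B[...,2]>150)
q=B[m]; print(len(q),q.min(0).round(),q.max(0).round())
for x0 in range(-50,100,12):
    s=q[abs(q[:,0]-x0)<3]
    if len(s)>10: print(x0,"y",np.percentile(s[:,1],[1,99]).round(1),"z",np.percentile(s[:,2],[50,95]).round(1))
to(.6246,-.123,.103,167)
E
python3 hold.py
```

```text
35558 [-72. -45. 166.] [ 48.  45. 255.]
-50 y [-35.4  11.7] z [175.2 183.5]
-38 y [-35.4  11.7] z [180.6 183.5]
-26 y [-35.2  11.6] z [175.5 183.2]
-14 y [-35.3  11.6] z [175.  183.3]
-2 y [-35.4  11.7] z [181.5 183.3]
10 y [-38.7  20.7] z [175.  183.7]
22 y [-35.4  11.7] z [175.5 183.4]
34 y [-34.9  11.6] z [177.9 183.1]
46 y [-35.2  12.1] z [182.7 183.6]
t 21.57 at [ 0.6014 -0.1288  0.15  ] [177.78  -0.24 167.03] shift [-21.5   9.   47.3] twist 0.0005
```

Call:
apply_moves(
  motion=[
    {"xyz":[-12,8,0],"twist":0,"jaw":-0.2},
    {"xyz":[-23,11.5,5],"twist":0,"jaw":-0.2},
    {"xyz":[-23,11,20],"twist":0,"jaw":-0.2},
    {"xyz":[-23,10.3,35],"twist":0,"jaw":-0.2},
    {"xyz":[-23,10,42],"twist":0,"jaw":-0.2},
  ],
  grip_force=25,
)

```text
time: 22.2
ee_pos: [0.6256, -0.1234, 0.1067]
tcp_rot: [177.8, -0.3, 167.0]
wrist_force: [-0.3, -0.7, -1.4]
opening: 0.0476
grasp_force: 31.7
```

Call:
apply_moves(
  motion=[
    {"xyz":[0,0,2],"twist":0,"jaw":-0.2},
    {"xyz":[0,-0.1,4],"twist":0,"jaw":-0.2},
    {"xyz":[0,-0.2,6],"twist":0,"jaw":-0.2},
  ],
)

```text
time: 22.58
ee_pos: [0.6267, -0.1236, 0.1032]
tcp_rot: [177.8, -0.1, 167.0]
wrist_force: [-0.6, 0.1, -1.5]
opening: 0.0471
grasp_force: 31.7
```

```bash
python3 -c "
from rk import *
slope(1)"
```

```text
wrist slope frame s,y,h; n 25560
30 y [-32.6  32.5] h [38.8 39.7]
42 y [-32.2  32.5] h [38.8 39.8]
90 y [-20.8   9.3] h [70.2 72.7]
102 y [-24.2  22.7] h [70.2 74.4]
114 y [-24.3  22.8] h [63.4 68.2]
126 y [-24.1  22.6] h [59.2 61.4]
138 y [-23.9  22.8] h [50.3 54. ]
150 y [-24.2  22.5] h [41.1 47.2]
162 y [-24.3  22.7] h [38.3 40.8]
174 y [-23.6  22.4] h [30.4 32.8]
186 y [-23.2  23.1] h [26.5 27.6]
s range [ -1.4 182.3]
```

Call:
apply_moves(
  motion=[
    {"xyz":[0,0.2,3],"twist":0,"jaw":-0.2},
    {"xyz":[0,0.3,6],"twist":0,"jaw":-0.2},
    {"xyz":[0,0.3,8],"twist":0,"jaw":-0.2},
    {"xyz":[0,0.3,10],"twist":0,"jaw":-0.2},
  ],
  grip_force=20,
)

```text
time: 23.12
ee_pos: [0.6255, -0.123, 0.0943]
tcp_rot: [177.8, -0.2, 167.0]
wrist_force: [-11.7, -0.9, 9.8]
opening: 0.0475
grasp_force: 26.4
```

Call:
apply_moves(
  motion=[
    {"xyz":[0,0,2],"twist":0,"jaw":-0.2},
    {"xyz":[0,0,4],"twist":0,"jaw":-0.2},
    {"xyz":[0,0,6],"twist":0,"jaw":-0.2},
    {"xyz":[0,0,8],"twist":0,"jaw":-0.2},
  ],
)

```text
time: 23.62
ee_pos: [0.6255, -0.1227, 0.0863]
tcp_rot: [177.8, -0.2, 167.0]
wrist_force: [-11.7, 0.7, 10.2]
opening: 0.0474
grasp_force: 29.2
```

```bash
python3 -c "
from rk import *
slope(1)"
```

```text
wrist slope frame s,y,h; n 28653
30 y [-32.6  32.6] h [38.8 39.7]
42 y [-32.5  32.5] h [38.8 39.7]
54 y [-21.9  24.7] h [44.2 45.2]
66 y [-21.7  24.5] h [42.7 44.3]
78 y [-22.3  24.8] h [38.8 42.6]
90 y [-22.7  24.2] h [32.7 40.8]
102 y [-22.7  24. ] h [37.3 39.2]
114 y [-23.   23.7] h [29.5 37.8]
126 y [-23.2  23.5] h [34.2 36.2]
138 y [-23.7  23. ] h [32.5 34.7]
150 y [-27.4  23.2] h [32.1 45.8]
162 y [-23.9  22.4] h [30.4 31.8]
174 y [-11.8  22.6] h [29.6 30.8]
s range [  4.4 170.8]
```

Call:
apply_moves(
  motion=[
    {"xyz":[0,0,2],"twist":0,"jaw":-0.2},
    {"xyz":[0,0,4],"twist":0,"jaw":-0.2},
    {"xyz":[0,0,5],"twist":0,"jaw":-0.2},
    {"xyz":[0,0,5],"twist":0,"jaw":-0.2},
  ],
)

```text
time: 24.18
ee_pos: [0.6257, -0.1226, 0.0817]
tcp_rot: [177.8, -0.2, 167.0]
wrist_force: [-12.0, 0.6, 12.2]
opening: 0.0474
grasp_force: 31.9
```

```bash
python3 -c "
from rk import *
slope(1)"
```

```text
wrist slope frame s,y,h; n 27312
30 y [-32.6  32.4] h [38.8 39.6]
42 y [-32.6  32.6] h [38.8 39.7]
54 y [-21.  25.] h [31. 32.]
66 y [-21.7  25.1] h [24.  31.7]
78 y [-22.   24.7] h [29.9 31.5]
90 y [-22.3  24.5] h [23.3 31.4]
102 y [-22.4  24. ] h [29.4 31.3]
114 y [-23.   23.9] h [28.5 31.2]
126 y [-23.3  23.7] h [22.9 31.1]
138 y [-23.3  23.1] h [29.3 30.9]
150 y [-23.8  23.1] h [29.8 31.2]
162 y [-23.5  22.3] h [29.9 31.1]
s range [  6.8 167.7]
```

Flush and centred. Release, rise, and take up the push position as before, one bay over.

Call:
apply_moves(
  motion=[
    {"xyz":[0,0,0],"twist":0,"jaw":0.3},
    {"xyz":[0,0,0],"twist":0,"jaw":0.4},
    {"xyz":[0,0,0],"twist":0,"jaw":0.4},
    {"xyz":[0,0,-30],"twist":0,"jaw":0.4},
    {"xyz":[0,0,-75],"twist":0,"jaw":0.4},
  ],
)

```text
time: 24.85
ee_pos: [0.6255, -0.1249, 0.1539]
tcp_rot: [177.8, -0.4, 167.0]
wrist_force: [1.0, -0.6, 0.8]
opening: 0.0597
grasp_force: 0.0
```

Call:
apply_moves(
  motion=[
    {"xyz":[-25,1,0],"twist":0,"jaw":-1},
    {"xyz":[-47,0.5,0],"twist":0,"jaw":-1},
    {"xyz":[-47,0,10],"twist":0,"jaw":-1},
    {"xyz":[-47,-0.5,25],"twist":0,"jaw":-1},
    {"xyz":[-47,-0.5,25],"twist":0,"jaw":-1},
  ],
  grip_force=40,
)

```text
time: 25.48
ee_pos: [0.6706, -0.1349, 0.1274]
tcp_rot: [177.8, -0.4, 167.0]
wrist_force: [-0.9, -0.6, -0.8]
opening: -0.0002
grasp_force: 0.0
```

```bash
python3 -c "
from rk import *
slope(1)
q=O+84*u-39*v;print(q)
to(q[0]/1000,q[1]/1000,.114,167)"
```

```text
wrist slope frame s,y,h; n 11629
54 y [-20.3  25.4] h [29.8 30.6]
66 y [-21.3  26. ] h [28.  30.3]
78 y [-21.5  25.4] h [29.  30.3]
90 y [-22.  25.] h [22.8 30.3]
102 y [-21.9  24.7] h [28.7 30.2]
114 y [-22.3  24.7] h [28.8 30.4]
126 y [-22.7  24.3] h [22.1 30.2]
138 y [-22.6  23.7] h [28.7 30.2]
150 y [-23.2  23.7] h [22.2 30.3]
162 y [-23.   23.1] h [29.7 30.7]
s range [ 50.  168.6]
[ 671.37399432 -134.79632109]
t 25.52 at [ 0.671  -0.135   0.1286] [177.8   -0.31 166.99] shift [-0.3 -0.3 14.6] twist -0.0002
```

Call:
apply_moves(
  motion=[
    {"xyz":[0,0,10],"twist":0,"jaw":-1},
    {"xyz":[0,0,14.5],"twist":0,"jaw":-1},
    {"xyz":[4.3,-0.1,17],"twist":0,"jaw":-1},
    {"xyz":[8.7,-0.2,19.5],"twist":0,"jaw":-1},
    {"xyz":[13,-0.3,22],"twist":0,"jaw":-1},
  ],
)

```text
time: 26.15
ee_pos: [0.6592, -0.1317, 0.1077]
tcp_rot: [177.8, -0.2, 167.0]
wrist_force: [0.3, 0.4, 0.9]
opening: -0.0001
grasp_force: 0.0
```

Call:
apply_moves(
  motion=[
    {"xyz":[2.6,0,1.5],"twist":0,"jaw":-1},
    {"xyz":[5.2,-0.1,3],"twist":0,"jaw":-1},
    {"xyz":[6.9,-0.2,4],"twist":0,"jaw":-1},
  ],
)

```text
time: 26.52
ee_pos: [0.6526, -0.1303, 0.1036]
tcp_rot: [177.8, -0.2, 167.0]
wrist_force: [0.5, 0.1, 0.4]
opening: -0.0003
grasp_force: 0.1
```

```bash
python3 -c "
from rk import *
slope(1)"
```

```text
wrist slope frame s,y,h; n 15907
42 y [-31.8  31.3] h [38.2 39.6]
54 y [-21.1  25.7] h [28.9 30.4]
66 y [-21.5  25.5] h [29.1 30.4]
78 y [-21.8  25.1] h [22.2 30.3]
90 y [-22.1  24.9] h [28.8 30.1]
102 y [-22.4  24.8] h [26.1 30.4]
114 y [-22.6  24.2] h [26.3 30.2]
126 y [-22.9  23.9] h [28.8 30.2]
138 y [-23.2  23.7] h [22.2 30.3]
150 y [-23.3  23.2] h [29.6 30.7]
162 y [-22.8  22.9] h [29.2 30.4]
s range [ 35.9 159.4]
```

Call:
apply_moves(
  motion=[
    {"xyz":[2.6,0,1.5],"twist":0,"jaw":-1},
    {"xyz":[5.2,-0.1,3],"twist":0,"jaw":-1},
    {"xyz":[5.2,-0.1,3],"twist":0,"jaw":-1},
  ],
)

```text
time: 26.95
ee_pos: [0.6474, -0.129, 0.1005]
tcp_rot: [177.8, -0.2, 167.0]
wrist_force: [0.3, 0.2, 0.1]
opening: -0.0002
grasp_force: 0.0
```

Call:
apply_moves(
  motion=[
    {"xyz":[2.6,0,1.5],"twist":0,"jaw":-1},
    {"xyz":[4.3,-0.1,2.5],"twist":0,"jaw":-1},
    {"xyz":[4.3,-0.1,2.5],"twist":0,"jaw":-1},
  ],
)

```text
time: 27.32
ee_pos: [0.6433, -0.1281, 0.0981]
tcp_rot: [177.8, -0.2, 167.0]
wrist_force: [0.5, -0.7, -0.8]
opening: -0.0
grasp_force: 0.0
```

Call:
apply_moves(
  motion=[
    {"xyz":[1.7,0,1],"twist":0,"jaw":-1},
    {"xyz":[3.5,-0.1,2],"twist":0,"jaw":-1},
    {"xyz":[3.5,-0.1,2],"twist":0,"jaw":-1},
  ],
)

```text
time: 27.7
ee_pos: [0.6403, -0.1274, 0.0964]
tcp_rot: [177.8, -0.1, 167.0]
wrist_force: [2.2, -0.3, 1.2]
opening: 0.0001
grasp_force: 1.2
```

Call:
apply_moves(
  motion=[
    {"xyz":[1.7,0,1],"twist":0,"jaw":-1},
    {"xyz":[3.5,-0.1,2],"twist":0,"jaw":-1},
    {"xyz":[3.5,-0.1,2],"twist":0,"jaw":-1},
  ],
)

```text
time: 28.08
ee_pos: [0.6364, -0.1265, 0.0941]
tcp_rot: [177.8, -0.2, 167.0]
wrist_force: [2.2, -0.0, 0.2]
opening: -0.0001
grasp_force: 0.9
```

Call:
apply_moves(
  motion=[
    {"xyz":[1.7,0,1],"twist":0,"jaw":-1},
    {"xyz":[3.5,-0.1,2],"twist":0,"jaw":-1},
    {"xyz":[3.5,-0.1,2],"twist":0,"jaw":-1},
  ],
)

```text
time: 28.45
ee_pos: [0.6334, -0.1258, 0.0925]
tcp_rot: [177.8, -0.1, 167.0]
wrist_force: [4.1, 0.3, 2.0]
opening: -0.0003
grasp_force: 2.3
```

Call:
apply_moves(
  motion=[
    {"xyz":[1.7,0,1],"twist":0,"jaw":-1},
    {"xyz":[2.6,0,1.5],"twist":0,"jaw":-1},
    {"xyz":[2.6,0,1.5],"twist":0,"jaw":-1},
  ],
)

```text
time: 28.82
ee_pos: [0.633, -0.1255, 0.0926]
tcp_rot: [177.8, 0.2, 167.0]
wrist_force: [11.4, -2.1, 6.1]
opening: 0.0004
grasp_force: 6.5
```

Call:
apply_moves(
  motion=[
    {"xyz":[1.7,0,1],"twist":0,"jaw":-1},
    {"xyz":[2.6,0,1.5],"twist":0,"jaw":-1},
    {"xyz":[2.6,0,1.5],"twist":0,"jaw":-1},
  ],
)

```text
time: 29.2
ee_pos: [0.6327, -0.1253, 0.0929]
tcp_rot: [177.8, 0.5, 167.0]
wrist_force: [19.0, -2.7, 11.0]
opening: 0.0
grasp_force: 10.7
```

Call:
apply_moves(
  motion=[
    {"xyz":[-12,0,-7],"twist":0,"jaw":-1},
    {"xyz":[-20,0,-15],"twist":0,"jaw":-1},
    {"xyz":[-20,0,-60],"twist":0,"jaw":-1},
    {"xyz":[10,0,-100],"twist":0,"jaw":-1},
    {"xyz":[20,0,-120],"twist":0,"jaw":-1},
  ],
)

```text
time: 29.82
ee_pos: [0.6071, -0.1245, 0.2114]
tcp_rot: [177.8, -0.1, 167.0]
wrist_force: [0.4, -1.2, -0.2]
opening: 0.0
grasp_force: 0.0
```

```bash
python3 -c "
from rk import *
slope(1);slope(2);slope(3);slope(0)
p,_=camera('scene');c=p[210:310,150:340];c=cv2.resize(c[:,:,::-1],None,fx=4,fy=4,interpolation=2);cv2.imwrite('pics/f.png',c)"
```

```text
wrist slope frame s,y,h; n 7384
30 y [-32.3  32.8] h [38.8 39.8]
42 y [-32.3  32.1] h [38.5 39.8]
54 y [-21.4  24.9] h [22.  30.3]
66 y [-22.3  25.2] h [28.8 30.5]
78 y [-22.3  24.7] h [22.1 30.5]
90 y [-22.3  23.8] h [28.4 30.1]
102 y [-23.1  24.5] h [28.7 30.5]
114 y [-23.1  24. ] h [21.9 30.3]
126 y [-23.1  23.3] h [29.5 30.8]
138 y [-23.2  23.1] h [29.4 30.6]
s range [ -2.7 136.7]
wrist slope frame s,y,h; n 5693
30 y [-33.3  -4. ] h [38.8 39.9]
42 y [-33.   24.3] h [38.5 39.8]
54 y [-22.9  24.5] h [28.9 30.5]
66 y [-22.9  24.2] h [28.1 30.5]
78 y [-23.1  23.8] h [28.9 30.4]
90 y [-23.7  23.9] h [28.5 30.5]
102 y [-23.7  23.4] h [26.1 30.4]
114 y [-23.8  23.2] h [28.8 30.3]
126 y [-24.3  23.3] h [27.  30.4]
138 y [-24.2  22.5] h [29.7 30.8]
s range [-91.7 144.8]
wrist slope frame s,y,h; n 4413
30 y [21.3 33.6] h [39.  39.9]
42 y [-23.4  33.3] h [29.1 31.2]
54 y [-23.6  23.6] h [29.4 30.7]
66 y [-23.4  24.1] h [29.3 30.6]
78 y [-23.6  24. ] h [29.2 30.5]
90 y [-23.8  24.5] h [29.5 31. ]
102 y [-23.3  23.5] h [29.1 30.5]
114 y [-23.8  24.1] h [29.5 30.7]
126 y [-22.8  23.2] h [29.8 30.9]
s range [-91.7 131.9]
wrist slope frame s,y,h; n 9037
30 y [-32.3  32.9] h [38.8 39.7]
42 y [-31.8  31.5] h [38.1 39.5]
54 y [-23.   24.2] h [22.6 30.1]
66 y [-22.9  24.2] h [28.3 30.2]
78 y [-23.3  24.2] h [28.1 30.2]
90 y [-22.8  24.2] h [22.4 30.5]
102 y [-22.8  24.1] h [28.4 30.3]
114 y [-23.1  24.2] h [22.8 30.2]
126 y [-22.9  24.2] h [29.6 30.7]
s range [-88.6 132.2]
```

View pics/f.png

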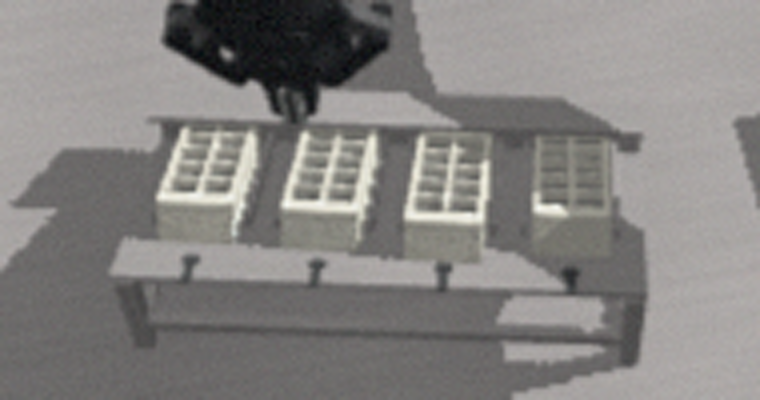

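All four moulds lie in their bays, at crop (205,175), (330,180), (448,190) and (572,190), with the gripper clear. The spares' origins are about 5 and 13 mm up-slope, the stops are fully in by feel, and the home moulds are still at s of about 132 mm. I'm handing in.

```bash
python3 -c "
from workcell import bot
print(bot.job_done())"
```

```text
the job is handed in; nothing more can be done
None
```

Both spare moulds are in the two empty bays (1 and 2), pushed in until the sliding stops would go no further; the moulds already in the rack had not moved, and the job is handed in, though no verdict came back.

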